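Pipe saddle onto strut-rail studs

TASK

Mount the yellow pipe saddle on the steel strut rail: rest its plate lightly on the two studs, slide it gently along the rail until its holes drop over them, and let it down flush on the rail. Then slip the brass collar over either stud so that it lies flat on the saddle's plate. Never press or shove hard on the rail, and leave the other fittings and tools where they are.

Things in the scene. Friction and masses are not known exactly. Their poses are not given: they have to be found in the camera images.
- rail: Fixed steel strut channel on the table, 280 long x 41 wide x 41 high mm, a 22 mm slot along its top. Origin: centre of its underside; x along its length, z up. In the slot is a tight bar with two rigid upright studs. The saddle must not press on the rail or studs with more than 35 N in any direction.
- rail_top (a point): Middle of the rail's top face, 41 mm above its underside; x along the rail. Studs: 10 mm thick, hemispherical tops 22 mm above this face, 72 mm apart on the rail's centre line. The point midway between them lies anywhere up to 20 mm to either side of this point along the rail; where is not measured, only seen or felt.
- saddle_mid (a point): Loose pipe saddle, about 0.5 kg: yellow plate 160 x 56 x 6 mm with a grey post (30 mm along it, 34 mm across, 34 mm tall; grasp it across y) under a V cradle, 60 mm high in all, 42 mm wide along the plate. Point: centre of the post, 23 mm above the plate's underside; x along the plate, y across, z up. Either end may go on either stud.
- saddle_hole_a (a point): Centre of the saddle's hole at its -x end, on the plate's top face, 36 mm from the saddle's centre. A through hole 14 mm in diameter (2 mm play all round a stud).
- saddle_hole_b (a point): The same for the hole at the +x end.
- collar_mid (a point): Loose brass collar, a plain ring 28 mm outside, 14 mm bore, 14 mm high, 0.05 kg, lying flat; the point is its centre, 7 mm above its underside. On a stud it rests on the saddle's plate and the stud stands 2 mm above it.
- pvc_elbow: White plastic pipe elbow, bystander, about 65 mm, 44 mm high; origin on the underside below the bend.
- brass_elbow: Brass pipe elbow, bystander, about 50 mm, 32 mm high.
- flange: Copper-coloured flange ring, bystander, 110 mm across, 54 mm bore, 14 mm high.
- pipe_plug: Black plastic pipe plug, bystander, 48 mm across, 40 mm high.
- wrench: Wrench lying on the table, bystander.
- screwdriver: Screwdriver lying on the table, bystander.

How it is judged:
By the outcome, as a careful person would: the job done as asked, in the order asked, and still so for the second after the job is handed in, with the robot touching nothing.
It also fails if it takes over 72 s, if anything falls off the work surface, if the arm or the gripper's body presses on something with over 40 N, if the wrist force passes 120 N, or if a joint passes its speed limit or range.

ROBOT

A 6-joint arm with a two-finger parallel gripper is mounted at the origin on the work surface. World frame = base frame: x ahead of the robot, y to its left, z up, the work surface at z = 0. Lengths are in m, angles in rad, forces in N, time in s.
With the tool pointing down it reaches from about 0.325 to 0.775 m from the base axis. Payload 5.5 kg.
Tool frame: the origin (TCP) lies at the very end of the fingers, on their centre line; the grasp point (between the pads) lies 19 mm behind it (r.grip_point_offset is the distance from the TCP to the grasp point, in m); z points along the fingers, y is the direction in which the jaws open and shut (so a half turn about z gives the same grasp; the last joint's range is limited). The gripper opens to 85 mm and grips with 20 to 120 N. Pads are 22 mm wide; open, the fingers measure 114 mm over their backs; the gripper's body (76 mm by 85 mm) begins 54 mm behind the grasp point. The pads swing forward as they close: fully open they stand 13 mm farther back than shut.
Start: joints at [1.151, 0.091, 1.231, -0, 1.82, -0.057], TCP at [0.213, 0.561, 0.207] pointing down, gripper open.
Joint ranges: [-2.87, 2.87], [-0.86, 2.18], [0.17, 2.46], [-1.51, 4.65], [0.06, 2.69], [-2.65, 2.65]. Speed limits (rad/s): [2.57, 2.57, 3.01, 3.14, 3.14, 3.14].

INTERFACE

Orientations are given as a unit quaternion [x, y, z, w].
In Python, from plant import r gives the robot as it stands.
- The arm moves only by the tool arm_command, never from a script. Its argument "targets" is a list that holds one entry, the list of rows, each a list of 7 numbers: the finger opening in m, from 0 to 0.0854, then the shift along the tool's x, y, z in m, then the turn, a rotation vector about the tool's x, y, z in rad. In form: [[[jaw, dx, dy, dz, wx, wy, wz], ...]]. A call has 1 to 20 rows; each row is the pose to reach, as a shift and turn from the pose commanded when the call began, along the tool's axes at that moment; what a row does not reach only later rows make up. A row lasts 1/12 s, in which the tool goes at most 41.7 mm and 7.16 degrees, less where a joint would pass 70% of its speed; a pose out of reach is approached as far as the arm can. A call with a gripper value outside its range is refused whole. The fingers move at their own pace and stop on an object; "squeeze" is the grip in N (left out, the last holds). Time passes only in rows, so rows that repeat a pose let the fingers close. It gives the time, the measured TCP pose, the force and the opening at its end, in the units of the state.
- r.observe(): the state, without advancing time (a new reading comes with each control period).
- r.grab_frame(name): name is "scene" or "top" or "wrist"; returns (picture, depth): 384x512x3 uint8, red, green, blue; 384x512 float32, m along the optical axis (not along the pixel's ray), 0 where there is no reading.
- r.calibration(name): a dict with "vertical_fov" (degrees; the focal length in pixels is half the picture's height over the tangent of half this angle, whatever the lens; pixels are square), "cx", "cy" (the principal point, pixels), "dist_coeffs" ([k1, k2, p1, p2, k3] as OpenCV has them; the pictures are not rectified), "rvec" (rotation vector, rad) and "tvec" (3), from world to camera coordinates, as OpenCV has them. Camera axes: x right, y down, z forward; pixel columns grow to the right and rows downward; lengths in m; the calibration is good to about 2 mm. A picture is of the moment at which its call begins: read the wrist's pose just before it. calibration takes no time and is no camera call; for the wrist camera it gives the pose at the moment of the call.
- r.close_job(): hands the job in, once; it reports no verdict.
The state is a dict: "time_s": time; "joint_positions": joint angles; "joint_velocities": joint speeds; "joint_torque": joint torques, N m; "tool_pos": TCP position; "eef_rot": TCP orientation; "contact_force": force on the tool from outside, world axes, zero at the start; "wrist_torque": the same for the moment, N m; "opening": opening from 0.0 (shut) to 1.0 (fully open).
Only numpy, scipy, OpenCV 4.12 (cv2) and the standard library are available. Lean on these libraries where they do the work, as an engineer would, in place of code of your own. Each camera call takes 0.05 s, during which the arm holds its last target.

## Working session

There is one attempt and no reset: what is moved stays moved. The work goes in short steps, Python scripts to look and compute and a tool call to move; the robot and the scene stay as the last step left them, time stands still between calls to the robot, and variables do not carry over. Pictures are saved under pics/ and viewed, and the job is handed in when it is done.

Besides the shell and the picture viewer there is one more tool, called after "Emit:" by a JSON object that holds its "method" and its "body", one argument or row to a line. arm_command: Moves the arm, as the interface text tells. Its arguments: {"type":"object","properties":{"targets":{"type":"array"},"squeeze":{"type":"number"}},"required":["targets"]}

```bash
ls; mkdir -p pics
cat > h.py <<'E'
import numpy as np, cv2
from scipy.spatial.transform import Rotation as R
from plant import r
def K(c,shape=(384,512)):
    f=shape[0]/2/np.tan(np.radians(c["vertical_fov"])/2)
    return np.array([[f,0,c["cx"]],[0,f,c["cy"]],[0,0,1.]])
def ray(c,u,v):
    p=cv2.undistortPoints(np.array([[[u,v]]],float),K(c),np.array(c["dist_coeffs"],float))[0,0]
    Rm=cv2.Rodrigues(np.array(c["rvec"],float))[0];t=np.array(c["tvec"],float).ravel()
    return -Rm.T@t, Rm.T@np.array([p[0],p[1],1.])
def atz(c,u,v,z):
    o,d=ray(c,u,v);return o+d*(z-o[2])/d[2]
def atd(c,u,v,dep):
    o,d=ray(c,u,v);return o+d*dep
def grab(name,tag):
    c=r.calibration(name);im,d=r.grab_frame(name)
    np.savez(f"pics/{tag}.npz",im=im,d=d,c=np.array([c],dtype=object))
    cv2.imwrite(f"pics/{tag}.png",im[:,:,::-1])
    return im,d,c
def load(tag):
    z=np.load(f"pics/{tag}.npz",allow_pickle=True);return z["im"],z["d"],z["c"][0]
def crop(tag,u0,v0,u1,v1,s,out):
    im=load(tag)[0][v0:v1,u0:u1,::-1]
    cv2.imwrite(f"pics/{out}.png",cv2.resize(im,None,fx=s,fy=s,interpolation=cv2.INTER_CUBIC))
E
python3 - <<'E'
from h import *
s=r.observe();print(s, r.grip_point_offset)
for n in("top","scene"):
    im,d,c=grab(n,n+"0");print(c)
E
```

```text
pics
{'time_s': 0.0, 'joint_positions': array([ 1.15130095e+00,  9.18747336e-02,  1.23190457e+00, -9.62298449e-06,
        1.81981979e+00, -5.66797273e-02]), 'joint_velocities': array([ 0.00184743,  0.00117732,  0.0005817 , -0.00045315, -0.00159621,
       -0.00067142]), 'joint_torque': array([ 2.32912091e-03, -4.58741641e+01, -4.18012333e+01,  2.47554561e-05,
        1.21922142e-02,  2.58946852e-05]), 'tool_pos': array([0.21279823, 0.5606292 , 0.20563088]), 'eef_rot': array([ 1.80415545e-01,  9.83589968e-01, -9.76023303e-04, -2.32072093e-04]), 'contact_force': array([0.12929694, 0.50789516, 0.10790075]), 'wrist_torque': array([-0.02224127, -0.03777595, -0.01869935]), 'opening': 1.0028091129081547} 0.0187
{'vertical_fov': 57.24650402379174, 'cx': 257.73430176353537, 'cy': 189.54339189991683, 'dist_coeffs': array([-0.08559916,  0.        ,  0.        ,  0.        ,  0.        ]), 'rvec': array([ 2.20004664, -2.22993469,  0.07741129]), 'tvec': array([-0.04209232,  0.5877242 ,  1.0721197 ])}
{'vertical_fov': 47.66218027317786, 'cx': 263.5325324064871, 'cy': 191.37836416803572, 'dist_coeffs': array([-0.05139708,  0.        ,  0.        ,  0.        ,  0.        ]), 'rvec': array([ 0.7318736 ,  2.57981945, -1.19185329]), 'tvec': array([ 0.5383957 , -0.16047806,  1.39454918])}
```

View pics/top0.png

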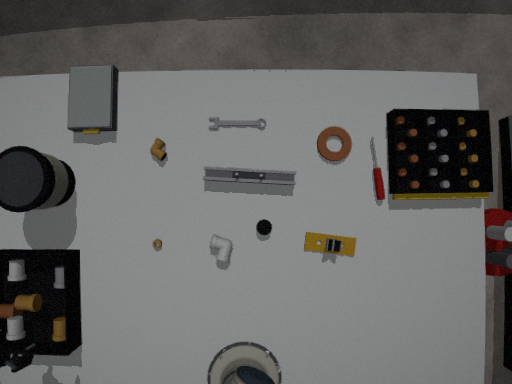

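View pics/scene0.png

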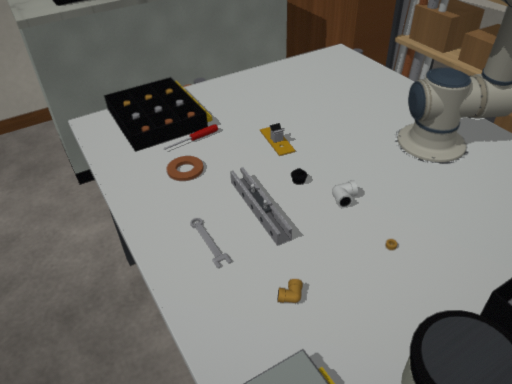

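Run:
```python
from h import *
crop("top0",195,155,305,200,7,"c1")
crop("top0",295,222,365,265,10,"c2")
crop("top0",140,225,240,275,7,"c3")
im,d,c=load("top0")
for n,u,v in [("saddle",330,244),("collar",157,244),("rail",225,170),("table",200,210),("shadowobj",20,180)]:
    print(n,d[v,u],atd(c,u,v,d[v,u]))
```

```text
saddle 1.0491523 [ 0.41942946 -0.26349915  0.04776069]
collar 1.0838786 [ 0.42229692  0.26526723 -0.00249932]
rail 1.0607142 [0.64645026 0.04867133 0.03616532]
table 1.0904652 [ 0.52634638  0.12995798 -0.00088644]
shadowobj 0.9042197 [0.61438598 0.59292835 0.17549424]
```

View pics/c1.png

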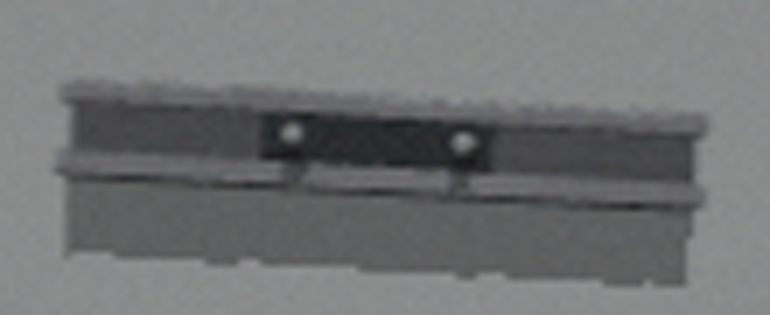

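View pics/c2.png

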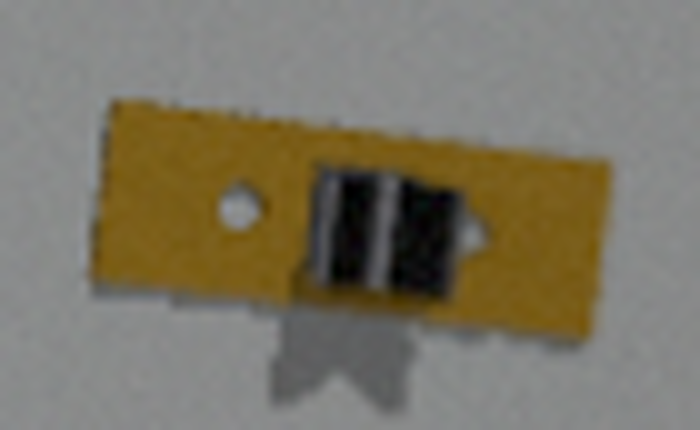

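View pics/c3.png

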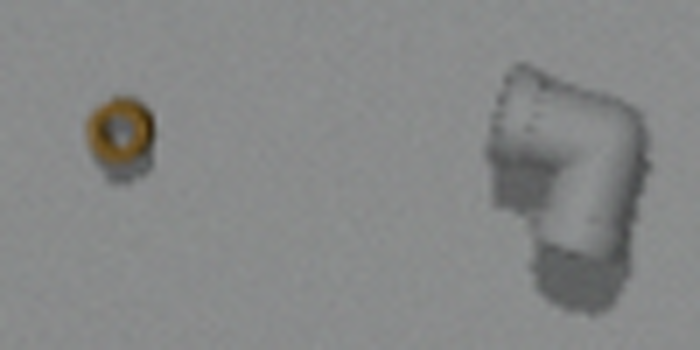

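Run:
```python
from h import *
im,d,c=load("top0")
def P(x,y,u0,v0,s,z): return atz(c,u0+(x+.5)/s-.5,v0+(y+.5)/s-.5,z)
rc=np.array([P(x,y,195,155,7,.041) for x,y in [(62,87),(707,120),(704,203),(57,167)]])
print(rc,rc.mean(0)); 
for a,b in((0,1),(3,2),(0,3),(1,2)): v=rc[b]-rc[a];print(np.linalg.norm(v),np.degrees(np.arctan2(v[1],v[0])))
st=np.array([P(x,y,195,155,7,.062) for x,y in [(292,132),(463,142)]]);v=st[1]-st[0];print("studs",st,np.linalg.norm(v),np.degrees(np.arctan2(v[1],v[0])),st.mean(0))
sc=np.array([P(x,y,295,222,10,.006) for x,y in [(112,98),(612,160),(590,344),(93,283)]])
print(sc,sc.mean(0)); 
for a,b in((0,1),(3,2),(0,3),(1,2)): v=sc[b]-sc[a];print(np.linalg.norm(v),np.degrees(np.arctan2(v[1],v[0])))
print("hole",P(238,207,295,222,10,.006))
print("collar",P(121,131,140,225,7,.014))
s=r.observe();print(R.from_quat(s["eef_rot"]).as_matrix())
# stud dist to rail ends
```

```text
[[ 0.65583302  0.11306285  0.041     ]
 [ 0.63839419 -0.16431709  0.041     ]
 [ 0.60252675 -0.16233065  0.041     ]
 [ 0.62144519  0.11542964  0.041     ]] [ 0.62954979 -0.02453881  0.041     ]
0.27792759440349657 -93.59743930380124
0.2784038253279596 -93.89643549328487
0.0344691795714776 176.06275115610535
0.03592240801701346 176.83003985010473
studs [[ 0.63340342  0.01394718  0.062     ]
 [ 0.62833044 -0.05796247  0.062     ]] 0.07208836926694731 -94.03533445106851 [ 0.63086693 -0.02200765  0.062     ]
[[ 0.45541132 -0.19766845  0.006     ]
 [ 0.43273403 -0.35559207  0.006     ]
 [ 0.37531371 -0.3475412   0.006     ]
 [ 0.398156   -0.1907946   0.006     ]] [ 0.41540377 -0.27289908  0.006     ]
0.1595435018790237 -98.17161959443455
0.15840223601202102 -98.29120358501305
0.05766647719279476 173.15405675189604
0.057981968432628594 172.01862574501212
hole [ 0.4207603  -0.23663727  0.006     ]
collar [0.42630242 0.26143009 0.014     ]
[[-9.34911614e-01  3.54879923e-01 -7.16775470e-04]
 [ 3.54880635e-01  9.34910202e-01 -1.62735501e-03]
 [ 9.26050782e-05 -1.77580283e-03 -9.99998419e-01]]
```

```bash
cat >> h.py <<'E'
def topose(p,yang_deg,cur=None):
    """target TCP position p, tool y at world angle yang, tool z down"""
    s=r.observe(); R0=R.from_quat(s["eef_rot"]).as_matrix()
    a=np.radians(yang_deg); y=np.array([np.cos(a),np.sin(a),0]); z=np.array([0,0,-1.]); x=np.cross(y,z)
    Rt=np.c_[x,y,z]
    w=R.from_matrix(R0.T@Rt).as_rotvec()
    d=R0.T@(np.array(p)-s["tool_pos"])
    print("t",round(s["time_s"],2),"pos",s["tool_pos"].round(4),"F",s["contact_force"].round(2),"open",round(s["opening"],3),"-> shift mm",(d*1000).round(2),"rot rad",w.round(4))
    return d,w
E
python3 - <<'E'
from h import *
c=r.calibration("wrist");s=r.observe()
Rm=cv2.Rodrigues(c["rvec"])[0];o=-Rm.T@c["tvec"];R0=R.from_quat(s["eef_rot"]).as_matrix()
print(c,R0.T@(o-s["tool_pos"]),R0.T@Rm.T)
topose([.55,-.022,.26],-4)
E
```

```text
{'vertical_fov': 69.71907382040827, 'cx': 260.90027464780377, 'cy': 190.5838315876724, 'dist_coeffs': array([0.01233987, 0.        , 0.        , 0.        , 0.        ]), 'rvec': array([-2.40243327, -1.65844924, -0.2150796 ]), 'tvec': array([-0.5995501 , -0.03369221,  0.37900477])} [ 6.49495427e-02  1.12584410e-05 -1.68407829e-01] [[ 2.17683647e-04 -9.66405048e-01 -2.57023804e-01]
 [ 9.99999873e-01  9.34283352e-05  4.95650606e-04]
 [-4.54985942e-04 -2.57023879e-01  9.66404945e-01]]
t 0.1 pos [0.2128 0.5607 0.2057] F [0.05 0.16 0.03] open 0.999 -> shift mm [-522.02 -425.2   -53.56] rot rad [-1.6000e-03  1.1000e-03  1.2778e+00]
```

Run:
```python
from h import *
topose([.61,.015,.24],-4)
```

```text
t 0.1 pos [0.2128 0.5607 0.2057] F [0.05 0.16 0.03] open 0.999 -> shift mm [-564.98 -369.28  -33.66] rot rad [-1.6000e-03  1.1000e-03  1.2778e+00]
```

Emit:
{"method": "arm_command", "body": {
  "targets": [
    [[0.085,-0.565,-0.369,-0.034,-0.0016,0.0011,1.278],[0.085,-0.565,-0.369,-0.034,-0.0016,0.0011,1.278],[0.085,-0.565,-0.369,-0.034,-0.0016,0.0011,1.278],[0.085,-0.565,-0.369,-0.034,-0.0016,0.0011,1.278],[0.085,-0.565,-0.369,-0.034,-0.0016,0.0011,1.278],[0.085,-0.565,-0.369,-0.034,-0.0016,0.0011,1.278],[0.085,-0.565,-0.369,-0.034,-0.0016,0.0011,1.278],[0.085,-0.565,-0.369,-0.034,-0.0016,0.0011,1.278],[0.085,-0.565,-0.369,-0.034,-0.0016,0.0011,1.278],[0.085,-0.565,-0.369,-0.034,-0.0016,0.0011,1.278],[0.085,-0.565,-0.369,-0.034,-0.0016,0.0011,1.278],[0.085,-0.565,-0.369,-0.034,-0.0016,0.0011,1.278],[0.085,-0.565,-0.369,-0.034,-0.0016,0.0011,1.278],[0.085,-0.565,-0.369,-0.034,-0.0016,0.0011,1.278],[0.085,-0.565,-0.369,-0.034,-0.0016,0.0011,1.278],[0.085,-0.565,-0.369,-0.034,-0.0016,0.0011,1.278],[0.085,-0.565,-0.369,-0.034,-0.0016,0.0011,1.278],[0.085,-0.565,-0.369,-0.034,-0.0016,0.0011,1.278],[0.085,-0.565,-0.369,-0.034,-0.0016,0.0011,1.278]]
  ]
}}

```text
time_s: 1.68
tool_pos: [0.61, 0.0154, 0.2399]
eef_rot: [0.732, 0.682, 0.0, -0.001]
contact_force: [-0.5, 0.9, 0.4]
opening: 0.995
```

Run:
```python
from h import *
print(r.observe()["tool_pos"])
grab("wrist","w1"); 
im=load("w1")[0]
cv2.imwrite("pics/w1b.png",cv2.resize(im[:,:,::-1],(768,576),interpolation=cv2.INTER_CUBIC))
topose([.41,-.23,.22],-8.2)
```

```text
[0.61000508 0.01537214 0.23989165]
t 1.73 pos [0.6097 0.0163 0.2404] F [-0.44  0.39  0.01] open 0.994 -> shift mm [-259.6  -182.12   19.89] rot rad [-0.0006 -0.0022  0.0736]
```

View pics/w1b.png

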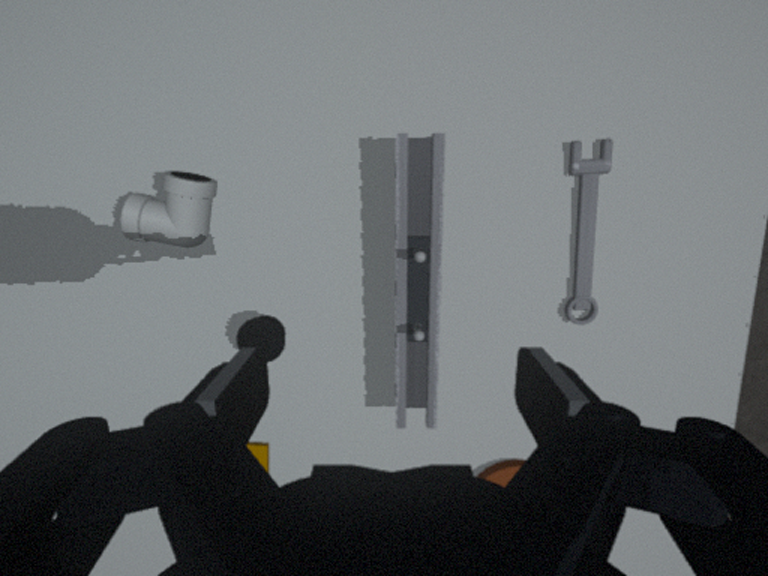

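Run:
```python
from h import *
crop("w1",255,150,305,235,7,"c4")
crop("w1",255,80,305,110,8,"c5")
crop("w1",255,265,305,295,8,"c6")
a=[cv2.imread(f"pics/{n}.png") for n in("c4","c5","c6")]
h=max(x.shape[0] for x in a)
b=cv2.vconcat(a[1:])
cv2.imwrite("pics/c456.png",cv2.hconcat([cv2.copyMakeBorder(a[0],0,0,0,10,0),cv2.copyMakeBorder(b,0,a[0].shape[0]-b.shape[0],0,0,0)]))
```

```text
(no output)
```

View pics/c456.png

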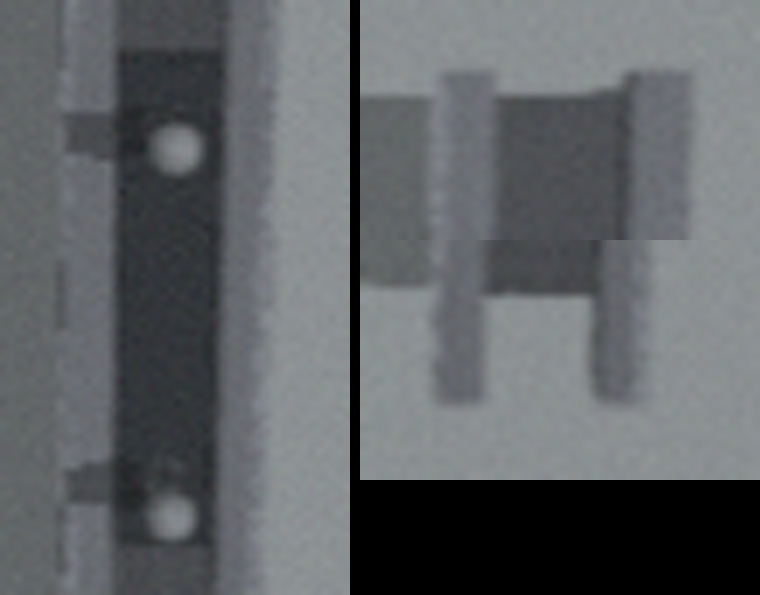

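Run:
```python
from h import *
im,d,c=load("w1")
def P(x,y,u0,v0,s,z): return atz(c,u0+(x+.5)/s-.5,v0+(y+.5)/s-.5,z)
st=np.array([P(176,150,255,150,7,.059),P(172,517,255,150,7,.059)]);v=st[0]-st[1]
print(st,np.linalg.norm(v),np.degrees(np.arctan2(v[1],v[0])),st.mean(0))
rc=np.array([P(80,72,255,80,8,.041),P(332,72,255,80,8,.041),P(75,163,255,265,8,.041),P(285,163,255,265,8,.041)])
print(rc,rc.mean(0))
for a,b in((2,0),(3,1)): v=rc[a]-rc[b];print(np.linalg.norm(v),np.degrees(np.arctan2(-v[1],-v[0])))
```

```text
[[ 0.63374021  0.01231939  0.059     ]
 [ 0.6291212  -0.05954545  0.059     ]] 0.07201312256101061 86.32244740147462 [ 0.6314307  -0.02361303  0.059     ]
[[ 0.62132512  0.11494539  0.041     ]
 [ 0.66070704  0.11212145  0.041     ]
 [ 0.60152362 -0.16426817  0.041     ]
 [ 0.64112421 -0.16700685  0.041     ]] [ 0.63117    -0.02605205  0.041     ]
0.2799148345406957 85.9434425514835
0.27981439389594726 85.98686966487233
```

Emit:
{"method": "arm_command", "body": {
  "targets": [
    [[0.085,-0.26,-0.182,0.02,0,-0.002,0.074],[0.085,-0.26,-0.182,0.02,0,-0.002,0.074],[0.085,-0.26,-0.182,0.02,0,-0.002,0.074],[0.085,-0.26,-0.182,0.02,0,-0.002,0.074],[0.085,-0.26,-0.182,0.02,0,-0.002,0.074],[0.085,-0.26,-0.182,0.02,0,-0.002,0.074],[0.085,-0.26,-0.182,0.02,0,-0.002,0.074],[0.085,-0.26,-0.182,0.02,0,-0.002,0.074],[0.085,-0.26,-0.182,0.02,0,-0.002,0.074],[0.085,-0.26,-0.182,0.02,0,-0.002,0.074],[0.085,-0.26,-0.182,0.02,0,-0.002,0.074]]
  ]
}}

```text
time_s: 2.65
tool_pos: [0.4109, -0.2297, 0.2206]
eef_rot: [0.756, 0.655, 0.001, 0.001]
contact_force: [1.3, 0.1, -0.1]
opening: 0.993
```

Run:
```python
from h import *
grab("wrist","w2"); 
im=load("w2")[0]
cv2.imwrite("pics/w2b.png",cv2.resize(im[:,:,::-1],(768,576),interpolation=cv2.INTER_CUBIC))
```

```text
(no output)
```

View pics/w2b.png

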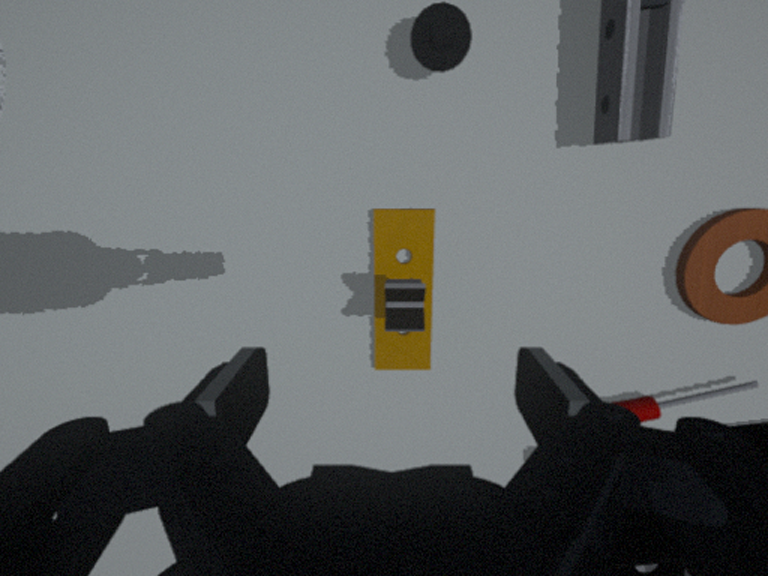

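Run:
```python
from h import *
im,d,c=load("w2")
def P(x,y,z): return atz(c,(x+.5)/1.5-.5,(y+.5)/1.5-.5,z)
q=np.array([P(*p,.006) for p in [(371.5,208.5),(435,208.5),(431,369.5),(374.5,369.5)]])
print(q,q.mean(0))
for a,b in((3,0),(2,1),(0,1),(3,2)): v=q[b]-q[a];print(np.linalg.norm(v),np.degrees(np.arctan2(v[1],v[0])))
h=P(403.5,256,.003);print("hole",h,np.linalg.norm(h-q.mean(0)))
topose([q[:,0].mean(),q[:,1].mean(),.08],-8.2)
```

```text
[[ 0.39817769 -0.19104679  0.006     ]
 [ 0.45554454 -0.19926997  0.006     ]
 [ 0.43306079 -0.35834791  0.006     ]
 [ 0.37643891 -0.35021834  0.006     ]] [ 0.41580548 -0.27472075  0.006     ]
0.160649178541765 82.22297195216508
0.16065898849126775 81.95521726318852
0.05795322358573784 -8.157427703030965
0.05720250610352162 -8.17048906251168
hole [ 0.42118976 -0.23936179  0.003     ] 0.035892154294993185
t 2.7 pos [ 0.4112 -0.2296  0.2205] F [0.14 1.29 1.21] open 0.995 -> shift mm [-44.04  10.78 140.56] rot rad [ 0.0014 -0.      0.0015]
```

Emit:
{"method": "arm_command", "body": {
  "targets": [
    [[0.085,-0.044,0.011,0.03,0.0014,0,0.001],[0.085,-0.044,0.011,0.07,0.0014,0,0.001],[0.085,-0.044,0.011,0.11,0.0014,0,0.001],[0.085,-0.044,0.011,0.14,0.0014,0,0.001],[0.085,-0.044,0.011,0.14,0.0014,0,0.001],[0.085,-0.044,0.011,0.14,0.0014,0,0.001]]
  ]
}}

```text
time_s: 3.2
tool_pos: [0.4148, -0.2743, 0.0787]
eef_rot: [0.756, 0.655, -0.001, -0.003]
contact_force: [1.2, 0.3, 1.3]
opening: 0.995
```

Run:
```python
from h import *
grab("wrist","w3"); 
im=load("w3")[0]
cv2.imwrite("pics/w3b.png",cv2.resize(im[:,:,::-1],(768,576),interpolation=cv2.INTER_CUBIC))
topose([.4158,-.2747,.009],-8.1)
```

```text
t 3.25 pos [ 0.4161 -0.2755  0.0817] F [-0.37  0.3   0.63] open 0.994 -> shift mm [ 0.81 -0.46 72.71] rot rad [-0.0001  0.0004 -0.0016]
```

View pics/w3b.png

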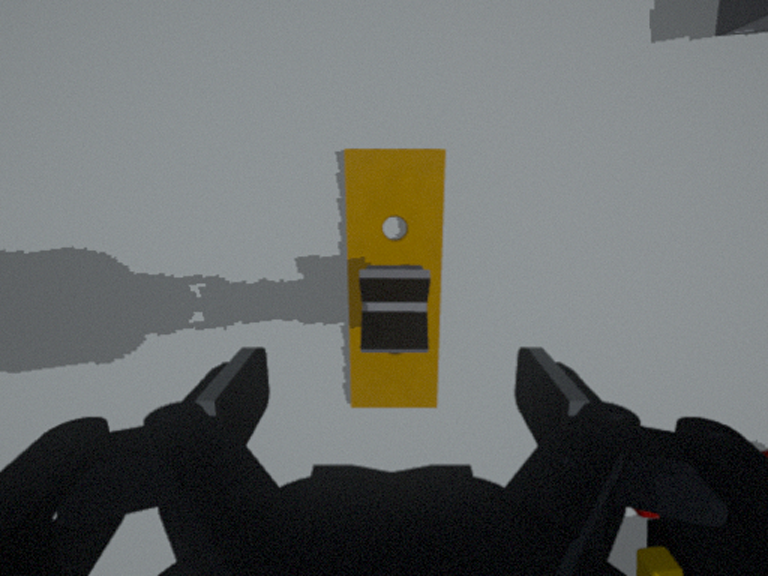

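Emit:
{"method": "arm_command", "body": {
  "targets": [
    [[0.085,0.0008,-0.0005,0.03,0,0,-0.0016],[0.085,0.0008,-0.0005,0.055,0,0,-0.0016],[0.085,0.0008,-0.0005,0.068,0,0,-0.0016],[0.085,0.0008,-0.0005,0.071,0,0,-0.0016],[0.085,0.0008,-0.0005,0.071,0,0,-0.0016],[0.06,0.0008,-0.0005,0.071,0,0,-0.0016],[0.045,0.0008,-0.0005,0.071,0,0,-0.0016],[0.038,0.0008,-0.0005,0.071,0,0,-0.0016],[0.03,0.0008,-0.0005,0.071,0,0,-0.0016],[0.025,0.0008,-0.0005,0.071,0,0,-0.0016],[0.025,0.0008,-0.0005,0.071,0,0,-0.0016],[0.02,0.0008,-0.0005,0.071,0,0,-0.0016],[0.02,0.0008,-0.0005,0.071,0,0,-0.0016],[0.02,0.0008,-0.0005,0.071,0,0,-0.0016]]
  ],
  "squeeze": 50
}}

```text
time_s: 4.42
tool_pos: [0.4156, -0.276, 0.0107]
eef_rot: [0.756, 0.655, 0.0, 0.001]
contact_force: [0.2, 0.6, 6.1]
opening: 0.382
```

Emit:
{"method": "arm_command", "body": {
  "targets": [
    [[0.02,0,0,0,0,0,0],[0.02,0,0,0,0,0,0]]
  ]
}}

```text
time_s: 4.58
tool_pos: [0.4156, -0.276, 0.0107]
eef_rot: [0.756, 0.655, 0.0, 0.001]
contact_force: [1.5, -0.2, 5.0]
opening: 0.379
```

Emit:
{"method": "arm_command", "body": {
  "targets": [
    [[0.02,0,0,-0.01,0,0,0],[0.02,0,0,-0.03,0,0,0],[0.02,0,0,-0.06,0,0,0],[0.02,0,0,-0.09,0,0,0],[0.02,0,0,-0.12,0,0,0],[0.02,0,0,-0.12,0,0,0],[0.02,0,0,-0.12,0,0,0]]
  ]
}}

```text
time_s: 5.17
tool_pos: [0.4151, -0.2758, 0.1305]
eef_rot: [0.756, 0.655, -0.0, 0.001]
contact_force: [0.3, 0.1, -6.0]
opening: 0.373
```

Run:
```python
from h import *
print(r.observe()["wrist_torque"])
grab("wrist","w4"); 
im=load("w4")[0]
cv2.imwrite("pics/w4b.png",cv2.resize(im[:,:,::-1],(768,576),interpolation=cv2.INTER_CUBIC))
topose([.6313,-.0236,.13],-4)
```

```text
[ 0.01031161 -0.01558546  0.05595736]
t 5.22 pos [ 0.4143 -0.2752  0.1282] F [-0.39 -0.78 -5.95] open 0.376 -> shift mm [280.05 178.77  -2.07] rot rad [-0.0023 -0.0005 -0.0737]
```

View pics/w4b.png

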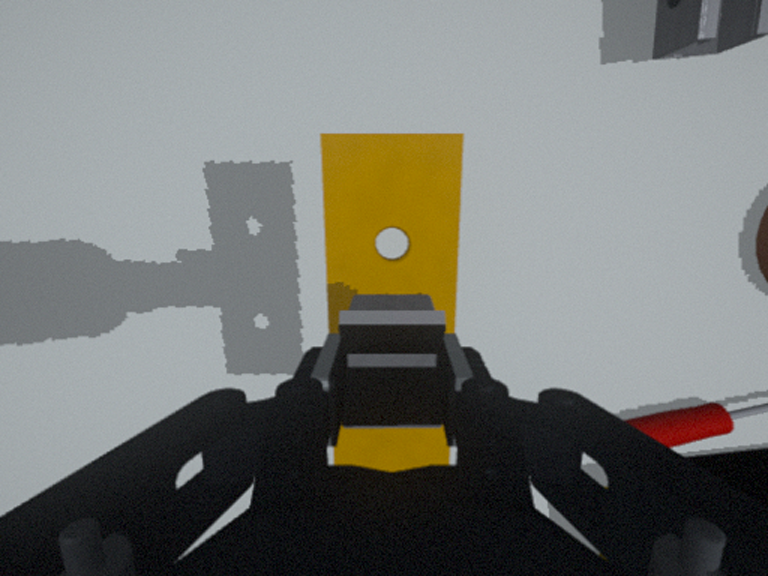

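Run:
```python
from h import *
im,d,c=load("w4")
crop("w4",200,80,320,230,4,"c7")
p=np.array([.4148,-.2755,.1293])  # mean of readings
a=np.radians(-8.1);y=np.array([np.cos(a),np.sin(a),0]);z=np.array([0,0,-1.]);x=np.cross(y,z);T=np.c_[x,y,z]
def P(px,py,zz): return T.T@(atz(c,(px+.5)/1.5-.5,(py+.5)/1.5-.5,zz)-p)
zt=p[2]-.0107+.006
for q in [(320,133),(463,133),(392,243)]: print(P(*q,zt).round(4))
print(d[300:310:3,240],d[110,260],atd(c,260,110,d[110,260]))
```

```text
[ 0.0812 -0.0278  0.0047]
[0.0811 0.0288 0.0047]
[0.0373 0.0006 0.0047]
[0.19905438 0.19912834 0.20011868 0.20110135] 0.16359633 [ 0.42450437 -0.2072998   0.12840979]
```

View pics/c7.png

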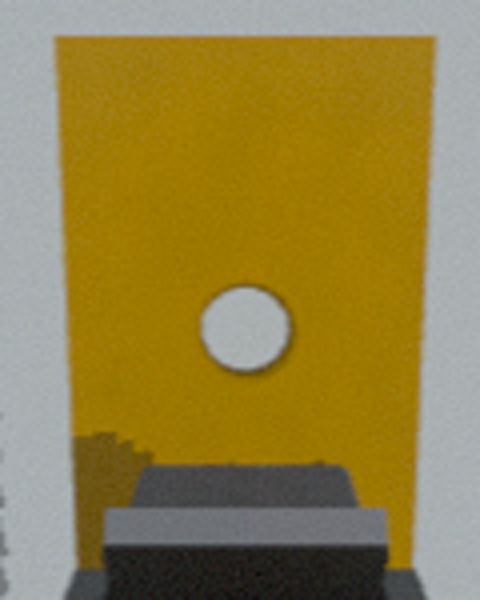

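Run:
```python
from h import *
topose([.6315,-.0128,.10],-4)
```

```text
t 5.22 pos [ 0.4143 -0.2752  0.1282] F [-0.39 -0.78 -5.95] open 0.376 -> shift mm [290.75 177.5   27.94] rot rad [-0.0023 -0.0005 -0.0737]
```

Emit:
{"method": "arm_command", "body": {
  "targets": [
    [[0.02,0.03,0.018,0,0,0,-0.01],[0.02,0.06,0.036,0,0,0,-0.02],[0.02,0.09,0.054,0,0,0,-0.03],[0.02,0.12,0.072,0,0,0,-0.04],[0.02,0.15,0.09,0,0,0,-0.05],[0.02,0.18,0.108,0,0,0,-0.06],[0.02,0.21,0.126,0,0,0,-0.072],[0.02,0.24,0.144,0,0,0,-0.072],[0.02,0.265,0.16,0,0,0,-0.072],[0.02,0.285,0.173,0.005,0,0,-0.072],[0.02,0.291,0.177,0.015,0,0,-0.072],[0.02,0.291,0.177,0.025,0,0,-0.072],[0.02,0.291,0.177,0.029,0,0,-0.072],[0.02,0.291,0.177,0.029,0,0,-0.072],[0.02,0.291,0.177,0.029,0,0,-0.072]]
  ]
}}

```text
time_s: 6.47
tool_pos: [0.6303, -0.0139, 0.0988]
eef_rot: [0.732, 0.681, -0.001, -0.001]
contact_force: [0.9, 0.3, -5.2]
opening: 0.376
```

Run:
```python
from h import *
for i in range(2):
    topose([.6315,-.0128,.075],-4)
    grab("wrist","w5_%d"%i); 
im=load("w5_1")[0]
cv2.imwrite("pics/w5b.png",cv2.resize(im[:,:,::-1],(768,576),interpolation=cv2.INTER_CUBIC))
topose([.6315,-.0128,.075],-4)
```

```text
t 6.47 pos [ 0.6303 -0.0139  0.0988] F [ 0.88  0.32 -5.18] open 0.376 -> shift mm [ 1.2   1.2  23.79] rot rad [-0.0034  0.0006 -0.0031]
t 6.52 pos [ 0.6309 -0.0139  0.1   ] F [-0.2  -0.22 -4.44] open 0.375 -> shift mm [ 1.16  0.55 24.98] rot rad [-0.0013  0.0005 -0.0031]
t 6.57 pos [ 0.6313 -0.0138  0.1007] F [-0.13  0.14 -4.25] open 0.378 -> shift mm [ 1.04  0.11 25.72] rot rad [-0.      0.0004 -0.003 ]
```

View pics/w5b.png

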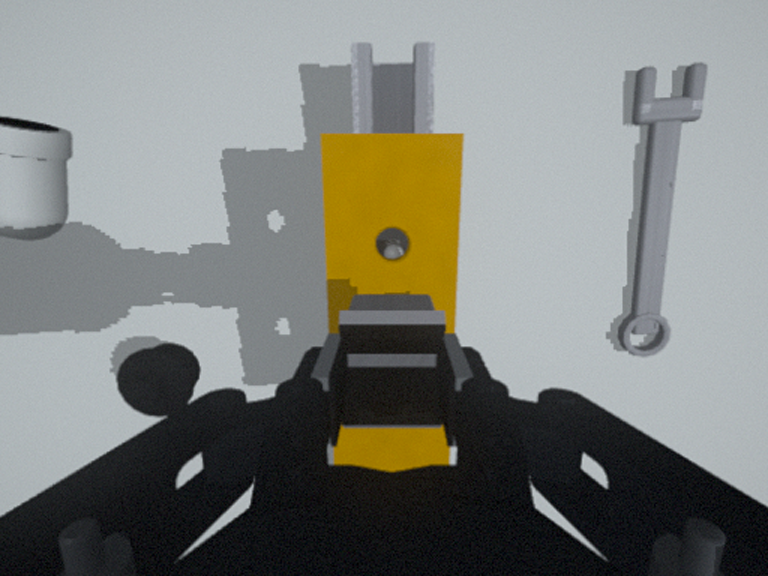

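Run:
```python
from h import *
im,d,c=load("w5_1")
crop("w5_1",235,145,290,180,12,"c8")
a=np.radians(-4);y=np.array([np.cos(a),np.sin(a),0]);z=np.array([0,0,-1.]);x=np.cross(y,z);T=np.c_[x,y,z]
def P(px,py,zz): return atz(c,(px+.5)/1.5-.5,(py+.5)/1.5-.5,zz)
s=P(393,251,.061);h=P(392,243,.0952)
print(s,h,T.T@(s-h))
```

```text
[0.63361336 0.01428681 0.061     ] [0.63382531 0.02378022 0.0952    ] [-0.00948508  0.0004508   0.0342    ]
```

View pics/c8.png

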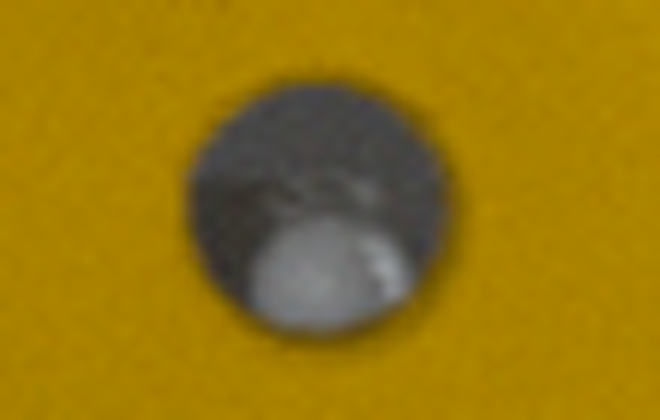

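Emit:
{"method": "arm_command", "body": {
  "targets": [
    [[0.02,0,0.0005,0.01,0,0,-0.002],[0.02,0,0.0005,0.018,0,0,-0.002],[0.02,0,0.0005,0.022,0,0,-0.002],[0.02,0,0.0005,0.023,0,0,-0.002],[0.02,0,0.0005,0.024,0,0,-0.002],[0.02,0,0.0005,0.024,0,0,-0.002]]
  ]
}}

```text
time_s: 7.07
tool_pos: [0.6319, -0.0128, 0.0757]
eef_rot: [0.731, 0.682, -0.001, -0.0]
contact_force: [-0.6, -0.4, -4.6]
opening: 0.376
```

Emit:
{"method": "arm_command", "body": {
  "targets": [
    [[0.02,0,0,0.001,0,0,0],[0.02,0,0,0.001,0,0,0]]
  ]
}}

```text
time_s: 7.23
tool_pos: [0.6322, -0.0127, 0.0753]
eef_rot: [0.731, 0.682, -0.0, -0.0]
contact_force: [-0.5, -0.3, -3.8]
opening: 0.381
```

Emit:
{"method": "arm_command", "body": {
  "targets": [
    [[0.02,0,0,0.001,0,0,0],[0.02,0,0,0.001,0,0,0]]
  ]
}}

```text
time_s: 7.4
tool_pos: [0.6321, -0.0127, 0.0741]
eef_rot: [0.731, 0.682, -0.0, -0.0]
contact_force: [-0.1, -1.1, -4.4]
opening: 0.379
```

Run:
```python
from h import *
s=r.observe();print(s["contact_force"],s["wrist_torque"])
```

```text
[-0.08731247 -1.14436294 -4.43326628] [-0.025654   -0.03074468  0.02478711]
```

Emit:
{"method": "arm_command", "body": {
  "targets": [
    [[0.02,0,0,0.001,0,0,0],[0.02,0,0,0.001,0,0,0]]
  ]
}}

```text
time_s: 7.57
tool_pos: [0.6322, -0.0127, 0.0735]
eef_rot: [0.731, 0.682, -0.0, -0.0]
contact_force: [0.8, 0.2, -3.1]
opening: 0.379
```

Emit:
{"method": "arm_command", "body": {
  "targets": [
    [[0.02,0,0,0.0007,0,0,0],[0.02,0,0,0.0007,0,0,0]]
  ]
}}

```text
time_s: 7.73
tool_pos: [0.6322, -0.0127, 0.0733]
eef_rot: [0.731, 0.682, 0.0, 0.0]
contact_force: [-0.8, 0.4, 0.9]
opening: 0.38
```

Emit:
{"method": "arm_command", "body": {
  "targets": [
    [[0.02,-0.001,0,0,0,0,0],[0.02,-0.002,0,0,0,0,0],[0.02,-0.003,0,0,0,0,0],[0.02,-0.003,0,0,0,0,0]]
  ]
}}

```text
time_s: 8.07
tool_pos: [0.6326, -0.015, 0.0733]
eef_rot: [0.731, 0.682, 0.001, 0.0]
contact_force: [0.7, 4.6, 3.4]
opening: 0.38
```

Emit:
{"method": "arm_command", "body": {
  "targets": [
    [[0.02,-0.001,0,0,0,0,0],[0.02,-0.002,0,0,0,0,0],[0.02,-0.002,0,0,0,0,0]]
  ]
}}

```text
time_s: 8.32
tool_pos: [0.6324, -0.0173, 0.0733]
eef_rot: [0.731, 0.682, 0.001, 0.0]
contact_force: [0.4, 3.9, 3.9]
opening: 0.377
```

Emit:
{"method": "arm_command", "body": {
  "targets": [
    [[0.02,-0.001,0,0,0,0,0],[0.02,-0.002,0,0,0,0,0],[0.02,-0.002,0,0,0,0,0]]
  ]
}}

```text
time_s: 8.57
tool_pos: [0.6312, -0.021, 0.0714]
eef_rot: [0.731, 0.682, -0.001, 0.0]
contact_force: [0.2, -1.3, -0.5]
opening: 0.376
```

Emit:
{"method": "arm_command", "body": {
  "targets": [
    [[0.02,-0.001,0,0,0,0,0],[0.02,-0.002,0,0,0,0,0],[0.02,-0.002,0,0,0,0,0]]
  ]
}}

```text
time_s: 8.82
tool_pos: [0.6305, -0.0223, 0.0708]
eef_rot: [0.731, 0.682, -0.001, -0.001]
contact_force: [-0.0, 0.1, -4.9]
opening: 0.376
```

Run:
```python
from h import *
grab("wrist","w6"); 
crop("w6",190,60,340,220,3.5,"c9") if 0 else None
im=load("w6")[0][80:240,180:340,::-1]
cv2.imwrite("pics/c9.png",cv2.resize(im,None,fx=3.5,fy=3.5,interpolation=cv2.INTER_CUBIC))
```

```text
(no output)
```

View pics/c9.png

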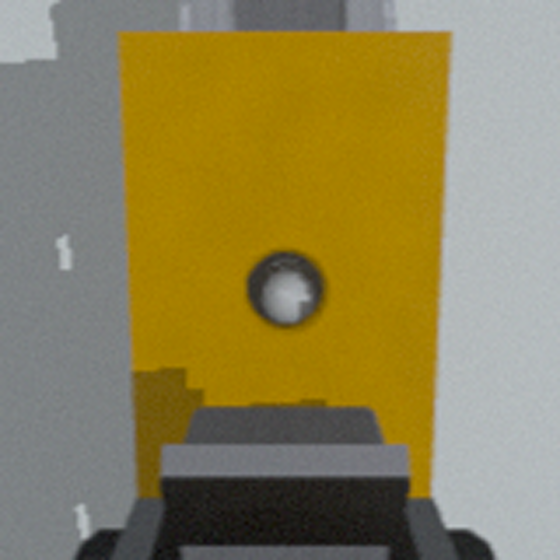

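Run:
```python
from h import *
im,d,c=load("w6")
a=np.radians(-4);y=np.array([np.cos(a),np.sin(a),0]);z=np.array([0,0,-1.]);x=np.cross(y,z);T=np.c_[x,y,z]
def P(px,py,zz): return atz(c,180+(px+.5)/3.5-.5,80+(py+.5)/3.5-.5,zz)
s=P(286.5,293.5,.060);h=P(286,289,.066)
print(s,h,(T.T@(s-h)).round(4)); topose([.6307,-.0248,.07],-4)
```

```text
[0.63334972 0.01333807 0.06      ] [0.63339702 0.01514376 0.066     ] [-0.0018  0.0001  0.006 ]
t 8.87 pos [ 0.6306 -0.0221  0.0709] F [-0.56  0.22 -3.99] open 0.376 -> shift mm [-2.65  0.29  0.94] rot rad [-0.0034  0.0004 -0.0002]
```

Emit:
{"method": "arm_command", "body": {
  "targets": [
    [[0.02,-0.001,0,0,0,0,0],[0.02,-0.002,0,0,0,0,0],[0.02,-0.002,0,0.001,0,0,0],[0.02,-0.002,0,0.002,0,0,0],[0.02,-0.002,0,0.003,0,0,0],[0.02,-0.002,0,0.003,0,0,0]]
  ]
}}

```text
time_s: 9.37
tool_pos: [0.6311, -0.0237, 0.0689]
eef_rot: [0.731, 0.682, -0.001, -0.0]
contact_force: [0.1, -0.5, -3.9]
opening: 0.38
```

Emit:
{"method": "arm_command", "body": {
  "targets": [
    [[0.02,0,0,0.001,0,0,0],[0.02,0,0,0.002,0,0,0],[0.02,0,0,0.003,0,0,0],[0.02,0,0,0.003,0,0,0]]
  ]
}}

```text
time_s: 9.7
tool_pos: [0.6311, -0.0237, 0.066]
eef_rot: [0.731, 0.682, -0.001, -0.0]
contact_force: [-0.2, -0.4, -4.3]
opening: 0.376
```

Emit:
{"method": "arm_command", "body": {
  "targets": [
    [[0.02,0,0,0.0015,0,0,0],[0.02,0,0,0.003,0,0,0],[0.02,0,0,0.0045,0,0,0],[0.02,0,0,0.006,0,0,0],[0.02,0,0,0.006,0,0,0]]
  ]
}}

```text
time_s: 10.12
tool_pos: [0.631, -0.0237, 0.0597]
eef_rot: [0.731, 0.682, -0.001, -0.001]
contact_force: [0.1, -0.5, -4.0]
opening: 0.379
```

Emit:
{"method": "arm_command", "body": {
  "targets": [
    [[0.02,0,0,0.0015,0,0,0],[0.02,0,0,0.003,0,0,0],[0.02,0,0,0.0045,0,0,0],[0.02,0,0,0.0055,0,0,0],[0.02,0,0,0.0055,0,0,0]]
  ]
}}

```text
time_s: 10.53
tool_pos: [0.631, -0.0237, 0.0544]
eef_rot: [0.731, 0.682, -0.001, -0.0]
contact_force: [0.4, 1.0, -4.9]
opening: 0.378
```

Emit:
{"method": "arm_command", "body": {
  "targets": [
    [[0.02,0,0,0.001,0,0,0],[0.02,0,0,0.001,0,0,0]]
  ]
}}

```text
time_s: 10.7
tool_pos: [0.6312, -0.0237, 0.0537]
eef_rot: [0.731, 0.682, -0.0, -0.0]
contact_force: [-0.0, -0.6, -4.9]
opening: 0.381
```

Emit:
{"method": "arm_command", "body": {
  "targets": [
    [[0.02,0,0,0.001,0,0,0],[0.02,0,0,0.001,0,0,0]]
  ]
}}

```text
time_s: 10.87
tool_pos: [0.6312, -0.0237, 0.0527]
eef_rot: [0.731, 0.682, -0.0, -0.0]
contact_force: [-0.9, 0.2, -4.0]
opening: 0.378
```

Emit:
{"method": "arm_command", "body": {
  "targets": [
    [[0.02,0,0,0.0007,0,0,0],[0.02,0,0,0.0007,0,0,0]]
  ]
}}

```text
time_s: 11.03
tool_pos: [0.6312, -0.0237, 0.052]
eef_rot: [0.731, 0.682, -0.0, -0.0]
contact_force: [-0.0, -0.3, -4.6]
opening: 0.379
```

Emit:
{"method": "arm_command", "body": {
  "targets": [
    [[0.02,0,0,0.0006,0,0,0],[0.02,0,0,0.0006,0,0,0]]
  ]
}}

```text
time_s: 11.2
tool_pos: [0.6313, -0.0237, 0.0518]
eef_rot: [0.731, 0.682, -0.0, -0.0]
contact_force: [-0.3, -0.6, -2.1]
opening: 0.378
```

Emit:
{"method": "arm_command", "body": {
  "targets": [
    [[0.02,0,0,0.0005,0,0,0],[0.02,0,0,0.0005,0,0,0]]
  ]
}}

```text
time_s: 11.37
tool_pos: [0.6313, -0.0237, 0.0518]
eef_rot: [0.731, 0.682, -0.0, -0.0]
contact_force: [-2.7, -0.1, 0.7]
opening: 0.377
```

Emit:
{"method": "arm_command", "body": {
  "targets": [
    [[0.036,0,0,0,0,0,0],[0.039,0,0,0,0,0,0],[0.042,0,0,0,0,0,0],[0.05,0,0,0,0,0,0],[0.06,0,0,0,0,0,0],[0.07,0,0,0,0,0,0],[0.07,0,0,0,0,0,0],[0.07,0,0,0,0,0,0]]
  ]
}}

```text
time_s: 12.03
tool_pos: [0.6312, -0.0237, 0.051]
eef_rot: [0.731, 0.682, -0.0, -0.0]
contact_force: [-0.2, 0.4, 0.2]
opening: 0.816
```

Emit:
{"method": "arm_command", "body": {
  "targets": [
    [[0.07,0,0,-0.01,0,0,0],[0.07,0,0,-0.04,0,0,0],[0.07,0,0,-0.07,0,0,0],[0.07,0,0,-0.1,0,0,0],[0.07,0,0,-0.13,0,0,0],[0.07,0,0,-0.13,0,0,0],[0.07,0,0,-0.13,0,0,0]]
  ]
}}

```text
time_s: 12.62
tool_pos: [0.6326, -0.0238, 0.1852]
eef_rot: [0.731, 0.682, 0.002, 0.002]
contact_force: [-0.9, -0.5, -0.8]
opening: 0.821
```

Run:
```python
from h import *
grab("wrist","w7"); 
im=load("w7")[0]
cv2.imwrite("pics/w7b.png",cv2.resize(im[:,:,::-1],(768,576),interpolation=cv2.INTER_CUBIC))
print(r.observe()["contact_force"])
```

```text
[-1.0144772   0.47365141  0.06778662]
```

View pics/w7b.png

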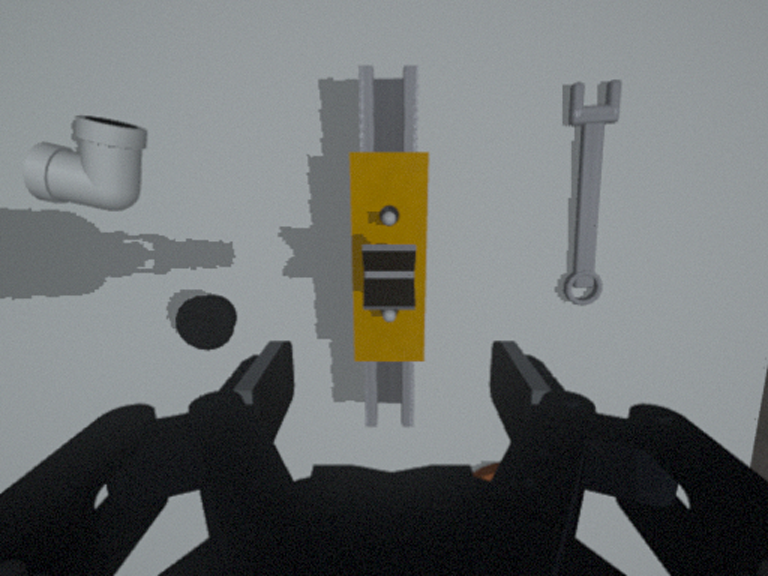

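Run:
```python
from h import *
topose([.426,.245,.15],-4)
```

```text
t 12.67 pos [ 0.6318 -0.0238  0.1825] F [-1.01  0.47  0.07] open 0.822 -> shift mm [ 253.84 -223.96   32.09] rot rad [0.0015 0.0002 0.0004]
```

Emit:
{"method": "arm_command", "body": {
  "targets": [
    [[0.07,0.254,-0.224,0.032,0,0,0],[0.07,0.254,-0.224,0.032,0,0,0],[0.07,0.254,-0.224,0.032,0,0,0],[0.07,0.254,-0.224,0.032,0,0,0],[0.07,0.254,-0.224,0.032,0,0,0],[0.07,0.254,-0.224,0.032,0,0,0],[0.07,0.254,-0.224,0.032,0,0,0],[0.07,0.254,-0.224,0.032,0,0,0],[0.07,0.254,-0.224,0.032,0,0,0],[0.07,0.254,-0.224,0.032,0,0,0],[0.07,0.254,-0.224,0.032,0,0,0],[0.07,0.254,-0.224,0.032,0,0,0],[0.07,0.254,-0.224,0.032,0,0,0]]
  ]
}}

```text
time_s: 13.75
tool_pos: [0.4263, 0.244, 0.1488]
eef_rot: [0.732, 0.681, -0.001, -0.0]
contact_force: [0.3, 0.3, -0.4]
opening: 0.819
```

Run:
```python
from h import *
print(r.observe()["tool_pos"])
grab("wrist","w8"); 
im=load("w8")[0]
cv2.imwrite("pics/w8b.png",cv2.resize(im[:,:,::-1],(768,576),interpolation=cv2.INTER_CUBIC))
topose([.4263,.2614,.005],-4)
```

```text
[0.42628331 0.24397163 0.14882005]
t 13.8 pos [0.4263 0.244  0.149 ] F [0.65 0.2  1.02] open 0.816 -> shift mm [ 17.41  -1.12 143.95] rot rad [-0.0011  0.0006 -0.0019]
```

View pics/w8b.png

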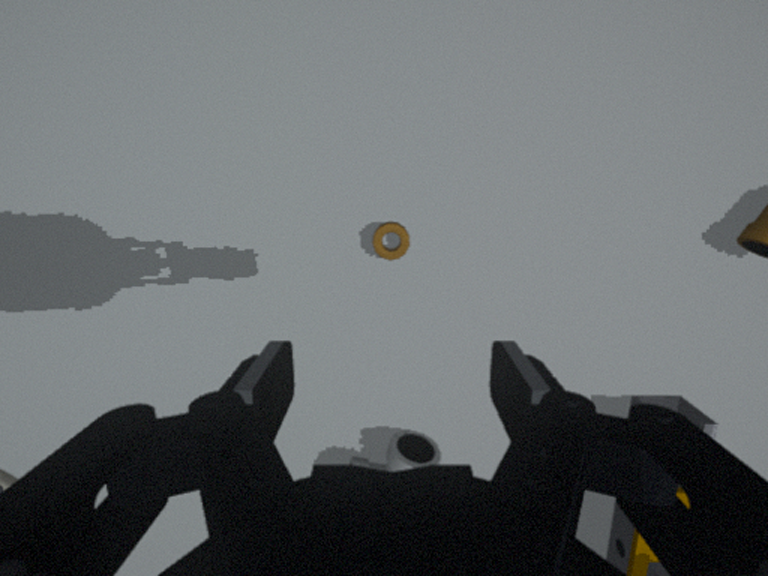

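Run:
```python
from h import *
im,d,c=load("w8")
crop("w8",235,135,285,185,10,"c10")
p=atz(c,(391.5+.5)/1.5-.5,(240.5+.5)/1.5-.5,.014);print(p)
topose([p[0],p[1],.05],-4)
```

```text
[0.42737281 0.26301938 0.014     ]
t 13.8 pos [0.4263 0.244  0.149 ] F [0.65 0.2  1.02] open 0.816 -> shift mm [19.07 -0.21 98.94] rot rad [-0.0011  0.0006 -0.0019]
```

View pics/c10.png

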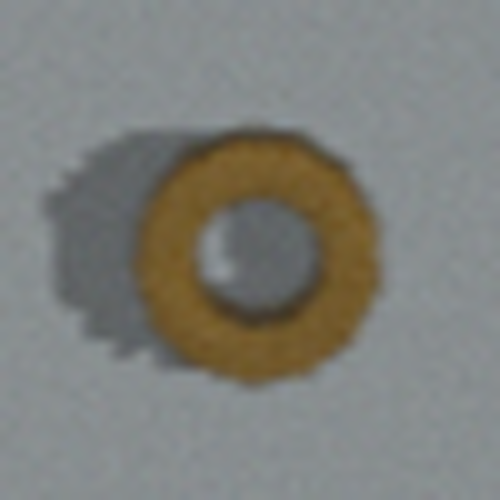

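Emit:
{"method": "arm_command", "body": {
  "targets": [
    [[0.07,0.019,0,0.04,0,0,0],[0.07,0.019,0,0.08,0,0,0],[0.07,0.019,0,0.11,0,0,0],[0.07,0.019,0,0.13,0,0,0],[0.07,0.019,0,0.138,0,0,0],[0.07,0.019,0,0.144,0,0,0],[0.07,0.019,0,0.144,0,0,0]]
  ]
}}

```text
time_s: 14.38
tool_pos: [0.427, 0.2636, 0.0049]
eef_rot: [0.732, 0.682, -0.001, -0.0]
contact_force: [0.7, -0.4, -0.0]
opening: 0.825
```

Emit:
{"method": "arm_command", "body": {
  "targets": [
    [[0.05,0,0,0,0,0,0],[0.04,0,0,0,0,0,0],[0.035,0,0,0,0,0,0],[0.03,0,0,0,0,0,0],[0.025,0,0,0,0,0,0],[0.02,0,0,0,0,0,0],[0.015,0,0,0,0,0,0],[0.015,0,0,0,0,0,0],[0.015,0,0,0,0,0,0],[0.015,0,0,0,0,0,0]]
  ],
  "squeeze": 25
}}

```text
time_s: 15.22
tool_pos: [0.4266, 0.2641, 0.0051]
eef_rot: [0.731, 0.682, -0.0, -0.0]
contact_force: [-0.0, -0.1, -0.2]
opening: 0.179
```

Run:
```python
from h import *
grab("wrist","w9"); 
im=load("w9")[0]
cv2.imwrite("pics/w9b.png",cv2.resize(im[:,:,::-1],(768,576),interpolation=cv2.INTER_CUBIC))
```

```text
(no output)
```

View pics/w9b.png

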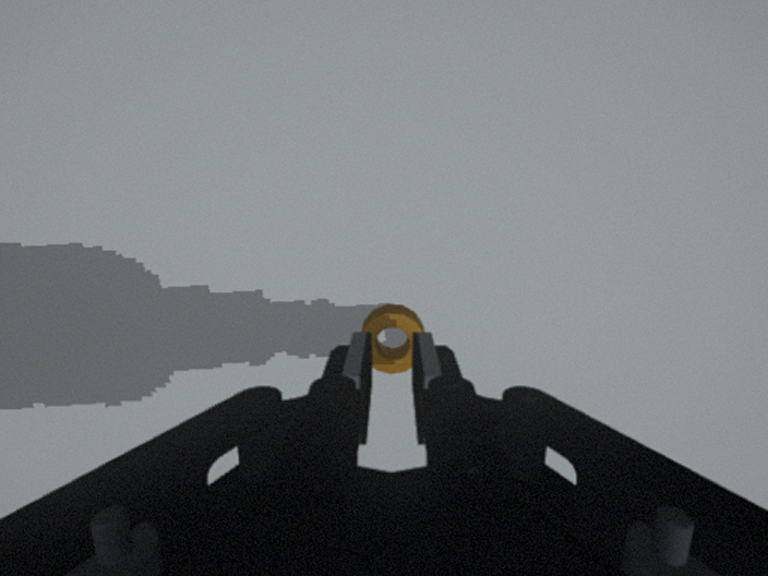

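Run:
```python
from h import *
for t in("w9","w8","w4"):
    im,d,c=load(t)
    for u,v in [(242,224),(240,235),(237,247),(240,260),(242,290),(280,224),(284,235),(262,215),(262,245)]+([(178,236),(170,250)] if t=="w8" else [])+([(215,250)] if t=="w4" else []):
        print(t,u,v,im[v,u],d[v,u].round(4),atd(c,u,v,d[v,u]).round(4))
crop("w9",215,190,305,305,5,"c11")
```

```text
w9 242 224 [57 65 64] 0.143 [0.4177 0.2763 0.0398]
w9 240 235 [61 65 67] 0.1314 [0.4175 0.2756 0.052 ]
w9 237 247 [61 62 67] 0.1194 [0.4171 0.2756 0.0644]
w9 240 260 [30 32 31] 0.1158 [0.4185 0.2718 0.0691]
w9 242 290 [26 32 32] 0.1213 [0.4179 0.2564 0.0675]
w9 280 224 [63 65 67] 0.1441 [0.4374 0.2745 0.0387]
w9 284 235 [62 64 64] 0.1308 [0.4384 0.2744 0.0525]
w9 262 215 [90 73 43] 0.1673 [0.4278 0.2718 0.0156]
w9 262 245 [120  91  39] 0.172 [0.4265 0.2521 0.016 ]
w8 242 224 [139 143 144] 0.3372 [0.3986 0.1845 0.002 ]
w8 240 235 [138 144 146] 0.3423 [0.3947 0.1697 0.0007]
w8 237 247 [135 142 142] 0.3457 [0.3896 0.1541 0.0015]
w8 240 260 [133 139 141] 0.3518 [3.916e-01 1.351e-01 2.000e-04]
w8 242 290 [101 104 106] 0.364 [ 0.3901  0.0908 -0.0007]
w8 280 224 [132 138 139] 0.3386 [0.4451 0.1807 0.0006]
w8 284 235 [133 139 142] 0.3421 [0.4492 0.1659 0.0009]
w8 262 215 [137 144 144] 0.3359 [4.238e-01 1.938e-01 3.000e-04]
w8 262 245 [136 142 142] 0.3446 [0.4211 0.1547 0.0018]
w8 178 236 [58 63 63] 0.1294 [0.3884 0.2579 0.1977]
w8 170 250 [53 54 60] 0.116 [0.3891 0.2578 0.2116]
w4 242 224 [40 35 30] 0.1354 [ 0.408  -0.2602  0.1722]
w4 240 235 [30 29 33] 0.1462 [ 0.4049 -0.2696  0.1636]
w4 237 247 [23 19 18] 0.148 [ 0.4021 -0.2762  0.1636]
w4 240 260 [28 23 24] 0.1439 [ 0.4034 -0.2811  0.1691]
w4 242 290 [150 114   0] 0.1977 [ 0.394  -0.3279  0.1262]
w4 280 224 [36 32 34] 0.1356 [ 0.4265 -0.2629  0.1721]
w4 284 235 [29 34 29] 0.1474 [ 0.428  -0.2734  0.1625]
w4 262 215 [113 114 120] 0.1324 [ 0.4185 -0.2563  0.174 ]
w4 262 245 [30 28 30] 0.1475 [ 0.4156 -0.2768  0.1638]
w4 215 250 [63 65 68] 0.1155 [ 0.3977 -0.2618  0.1936]
```

View pics/c11.png

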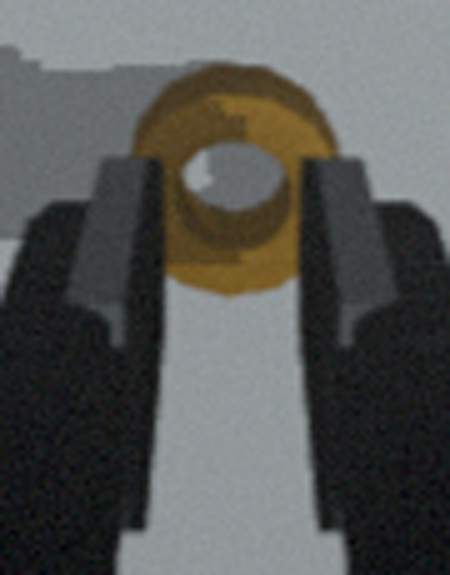

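Run:
```python
from h import *
im,d,c=grab("scene","s1")
p=cv2.projectPoints(np.array([[.4266,.264,.005],[.4266,.264,.037],[.4266,.264,0],[.427,.263,.014]]),c["rvec"],c["tvec"],K(c),c["dist_coeffs"])[0][:,0];print(p)
u,v=p[0].round().astype(int);u0=max(u-40,0);v0=max(v-40,0);print(u0,v0)
crop("s1",u0,v0,u0+80,v0+60,9,"c12")
```

```text
[[390.4565425  244.84204193]
 [392.76363242 235.7920479 ]
 [390.10377115 246.22351398]
 [390.68619408 242.14190042]]
350 205
```

View pics/c12.png

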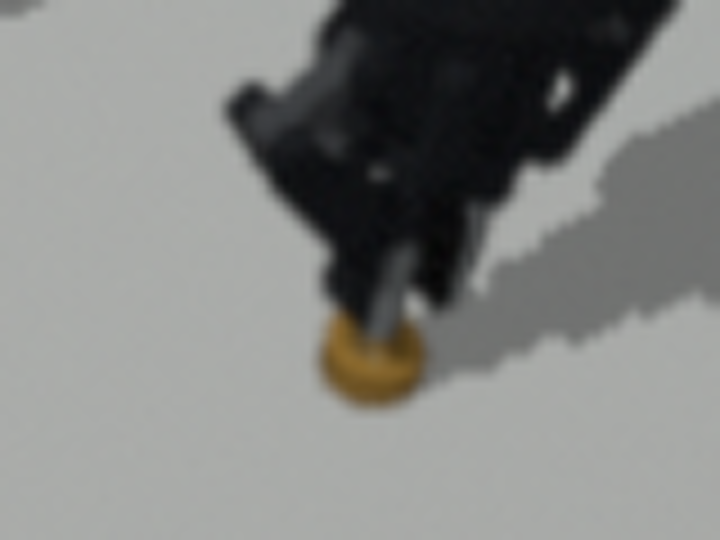

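View pics/s1.png

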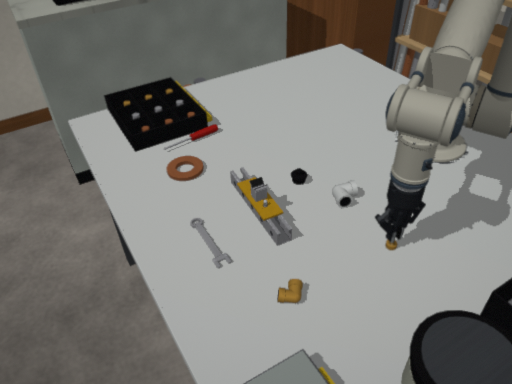

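Run:
```python
from h import *
im,d,c=load("s1")
for x,y in((.436,.276),(.436,.264),(.436,.253),(.418,.264),(.418,.253)):
  for z in(.005,.015,.025,.035):
    p=cv2.projectPoints(np.array([[x,y,z]]),c["rvec"],c["tvec"],K(c),c["dist_coeffs"])[0][0,0];print(x,y,z,((p-[350,205])*9).round())
for u,v in((391,242),(392,240),(393,237),(398,238),(399,236)):print(u,v,atd(c,u,v,d[v,u]).round(4))
```

```text
0.436 0.276 0.005 [370. 401.]
0.436 0.276 0.015 [376. 376.]
0.436 0.276 0.025 [383. 350.]
0.436 0.276 0.035 [389. 324.]
0.436 0.264 0.005 [338. 372.]
0.436 0.264 0.015 [345. 347.]
0.436 0.264 0.025 [351. 322.]
0.436 0.264 0.035 [357. 296.]
0.436 0.253 0.005 [310. 347.]
0.436 0.253 0.015 [316. 322.]
0.436 0.253 0.025 [322. 296.]
0.436 0.253 0.035 [329. 271.]
0.418 0.264 0.005 [387. 346.]
0.418 0.264 0.015 [394. 321.]
0.418 0.264 0.025 [401. 295.]
0.418 0.264 0.035 [407. 270.]
0.418 0.253 0.005 [359. 321.]
0.418 0.253 0.015 [365. 296.]
0.418 0.253 0.025 [372. 270.]
0.418 0.253 0.035 [378. 245.]
391 242 [0.4427 0.2754 0.0351]
392 240 [0.4402 0.2749 0.0401]
393 237 [0.4406 0.2758 0.0514]
398 238 [0.4194 0.2747 0.0348]
399 236 [0.4183 0.2752 0.0416]
```

Emit:
{"method": "arm_command", "body": {
  "targets": [
    [[0.05,0,0,0,0,0,0],[0.05,0,0,0,0,0,0],[0.05,0,0,0,0,0,0],[0.05,0,0,0.004,0,0,0],[0.05,0,0,0.008,0,0,0],[0.05,0,0,0.012,0,0,0],[0.05,0,0,0.012,0,0,0]]
  ]
}}

```text
time_s: 15.9
tool_pos: [0.4259, 0.2637, -0.0083]
eef_rot: [0.731, 0.682, -0.001, -0.001]
contact_force: [-0.6, 0.2, 0.6]
opening: 0.586
```

Run:
```python
from h import *
print(r.observe()["tool_pos"])
grab("wrist","w10"); im,d,c=load("w10")
crop("w10",195,190,325,300,5,"c13")
for v in range(216,250,4):
    print(v,[ (u,int(im[v,u,0]),atd(c,u,v,d[v,u])[2].round(3)) for u in range(212,232,3)])
```

```text
[ 0.42587091  0.26370632 -0.00832745]
216 [(212, 103, np.float64(0.001)), (215, 105, np.float64(0.001)), (218, 105, np.float64(0.0)), (221, 101, np.float64(0.0)), (224, 102, np.float64(0.002)), (227, 106, np.float64(0.001)), (230, 101, np.float64(0.001))]
220 [(212, 106, np.float64(0.001)), (215, 98, np.float64(0.001)), (218, 102, np.float64(0.003)), (221, 103, np.float64(0.001)), (224, 106, np.float64(0.001)), (227, 101, np.float64(0.001)), (230, 103, np.float64(0.002))]
224 [(212, 48, np.float64(0.025)), (215, 92, np.float64(0.001)), (218, 99, np.float64(0.001)), (221, 101, np.float64(0.0)), (224, 99, np.float64(0.001)), (227, 102, np.float64(0.001)), (230, 98, np.float64(0.001))]
228 [(212, 32, np.float64(0.028)), (215, 85, np.float64(0.002)), (218, 102, np.float64(0.001)), (221, 103, np.float64(0.002)), (224, 99, np.float64(0.002)), (227, 103, np.float64(0.002)), (230, 104, np.float64(0.002))]
232 [(212, 26, np.float64(0.028)), (215, 67, np.float64(0.002)), (218, 102, np.float64(0.001)), (221, 101, np.float64(0.002)), (224, 101, np.float64(0.0)), (227, 101, np.float64(0.002)), (2
[... 201 characters left out ...]
loat64(0.001)), (230, 101, np.float64(0.001))]
240 [(212, 25, np.float64(0.029)), (215, 53, np.float64(0.02)), (218, 100, np.float64(0.001)), (221, 100, np.float64(0.0)), (224, 102, np.float64(0.002)), (227, 99, np.float64(0.002)), (230, 104, np.float64(0.002))]
244 [(212, 26, np.float64(0.03)), (215, 51, np.float64(0.022)), (218, 147, np.float64(0.001)), (221, 146, np.float64(0.001)), (224, 100, np.float64(0.003)), (227, 98, np.float64(0.001)), (230, 105, np.float64(0.001))]
248 [(212, 25, np.float64(0.031)), (215, 45, np.float64(0.024)), (218, 144, np.float64(0.001)), (221, 143, np.float64(0.002)), (224, 145, np.float64(0.001)), (227, 145, np.float64(0.002)), (230, 147, np.float64(0.001))]
```

View pics/c13.png

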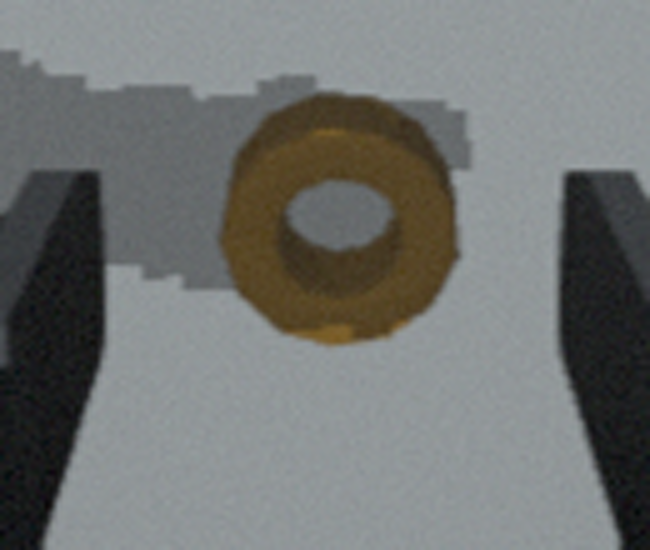

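Emit:
{"method": "arm_command", "body": {
  "targets": [
    [[0.05,0,0,0.004,0,0,0],[0.05,0,0,0.008,0,0,0],[0.05,0,0,0.011,0,0,0],[0.05,0,0,0.013,0,0,0],[0.05,0,0,0.013,0,0,0]]
  ]
}}

```text
time_s: 16.37
tool_pos: [0.4262, 0.2639, -0.0206]
eef_rot: [0.731, 0.682, -0.001, -0.0]
contact_force: [0.3, 0.1, -0.1]
opening: 0.587
```

Run:
```python
from h import *
print(r.observe()["contact_force"])
grab("wrist","w11"); im,d,c=load("w11")
for v in range(216,250,3):
    print(v,[ (u,int(im[v,u,0]),float(atd(c,u,v,d[v,u])[2].round(3))) for u in range(205,218,3)])
```

```text
[ 0.30085206  0.12093362 -0.12716758]
216 [(205, 105, 0.002), (208, 104, 0.001), (211, 103, 0.001), (214, 102, 0.001), (217, 103, 0.001)]
219 [(205, 102, 0.0), (208, 100, 0.001), (211, 103, 0.001), (214, 101, 0.002), (217, 102, 0.001)]
222 [(205, 101, 0.001), (208, 102, 0.001), (211, 107, 0.002), (214, 102, 0.001), (217, 102, 0.002)]
225 [(205, 56, 0.015), (208, 66, 0.015), (211, 31, 0.013), (214, 53, 0.01), (217, 103, 0.001)]
228 [(205, 57, 0.019), (208, 44, 0.019), (211, 28, 0.018), (214, 38, 0.01), (217, 103, 0.002)]
231 [(205, 59, 0.022), (208, 28, 0.022), (211, 26, 0.018), (214, 24, 0.011), (217, 101, 0.001)]
234 [(205, 48, 0.025), (208, 37, 0.026), (211, 20, 0.019), (214, 37, 0.011), (217, 102, 0.001)]
237 [(205, 33, 0.028), (208, 26, 0.027), (211, 28, 0.02), (214, 28, 0.011), (217, 99, 0.001)]
240 [(205, 31, 0.031), (208, 27, 0.027), (211, 30, 0.02), (214, 30, 0.012), (217, 103, 0.001)]
243 [(205, 29, 0.033), (208, 25, 0.027), (211, 27, 0.02), (214, 25, 0.012), (217, 103, 0.002)]
246 [(205, 29, 0.034), (208, 30, 0.028), (211, 23, 0.021), (214, 21, 0.012), (217, 104, 0.001)]
249 [(205, 32, 0.034), (208, 27, 0.028), (211, 33, 0.021), (214, 21, 0.012), (217, 100, 0.002)]
```

Emit:
{"method": "arm_command", "body": {
  "targets": [
    [[0.045,0,0,0.001,0,0,0],[0.042,0,0,0.002,0,0,0],[0.036,0,0,0.003,0,0,0],[0.036,0,0,0.003,0,0,0],[0.036,0,0,0.003,0,0,0]]
  ]
}}

```text
time_s: 16.83
tool_pos: [0.4266, 0.2641, -0.0229]
eef_rot: [0.731, 0.682, -0.0, -0.0]
contact_force: [0.6, -0.3, -0.8]
opening: 0.418
```

Run:
```python
from h import *
print(r.observe()["contact_force"])
grab("wrist","w12"); im,d,c=load("w12")
crop("w12",195,190,325,300,5,"c14")
for v in range(216,250,3):
    print(v,[ (u,int(im[v,u,0]),float(atd(c,u,v,d[v,u])[2].round(3))) for u in range(217,234,3)])
```

```text
[ 0.61046855 -0.2837514  -0.80081571]
216 [(217, 112, 0.002), (220, 105, 0.001), (223, 104, 0.001), (226, 113, 0.002), (229, 109, 0.002), (232, 105, 0.002)]
219 [(217, 100, 0.001), (220, 105, 0.001), (223, 103, 0.001), (226, 103, 0.001), (229, 105, 0.002), (232, 105, 0.001)]
222 [(217, 81, 0.001), (220, 80, 0.001), (223, 80, 0.002), (226, 68, 0.002), (229, 104, 0.002), (232, 100, 0.001)]
225 [(217, 57, 0.012), (220, 64, 0.012), (223, 47, 0.012), (226, 32, 0.011), (229, 97, 0.001), (232, 105, 0.0)]
228 [(217, 59, 0.016), (220, 57, 0.016), (223, 34, 0.017), (226, 20, 0.012), (229, 93, 0.001), (232, 102, 0.002)]
231 [(217, 56, 0.019), (220, 57, 0.02), (223, 31, 0.02), (226, 26, 0.013), (229, 89, 0.002), (232, 105, 0.002)]
234 [(217, 59, 0.024), (220, 35, 0.024), (223, 31, 0.023), (226, 31, 0.013), (229, 90, 0.001), (232, 102, 0.001)]
237 [(217, 59, 0.027), (220, 30, 0.026), (223, 22, 0.023), (226, 23, 0.013), (229, 90, 0.002), (232, 104, 0.001)]
240 [(217, 49, 0.031), (220, 30, 0.03), (223, 32, 0.023), (226, 21, 0.014), (229, 89, 0.002), (232, 102, 0.002)]
243 [(217, 32, 0.033), (220, 29, 0.033), (223, 23, 0.024), (226, 24, 0.013), (229, 89, 0.0), (232, 103, 0.001)]
246 [(217, 20, 0.038), (220, 23, 0.033), (223, 23, 0.025), (226, 22, 0.014), (229, 82, 0.001), (232, 98, 0.001)]
249 [(217, 28, 0.039), (220, 25, 0.033), (223, 29, 0.025), (226, 23, 0.015), (229, 86, 0.001), (232, 100, 0.001)]
```

View pics/c14.png

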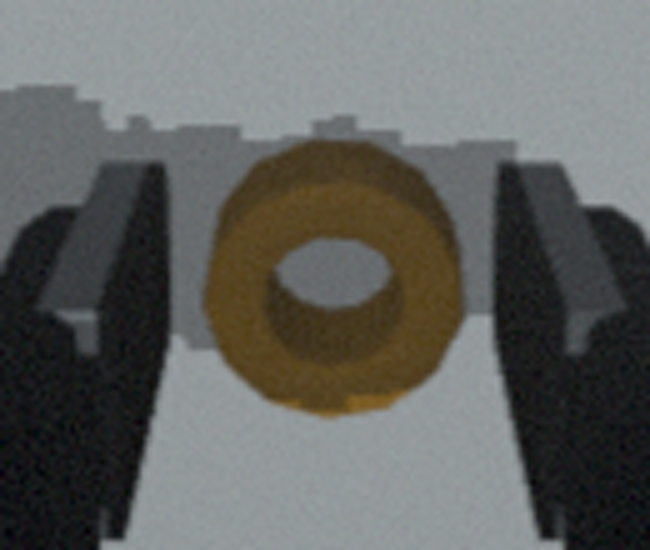

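Emit:
{"method": "arm_command", "body": {
  "targets": [
    [[0.036,0,0,0.002,0,0,0],[0.036,0,0,0.004,0,0,0],[0.036,0,0,0.004,0,0,0]]
  ]
}}

```text
time_s: 17.13
tool_pos: [0.4269, 0.2643, -0.0255]
eef_rot: [0.731, 0.682, -0.0, -0.0]
contact_force: [-2.9, -1.5, 9.1]
opening: 0.422
```

Emit:
{"method": "arm_command", "body": {
  "targets": [
    [[0.032,0,0,0,0,0,0],[0.03,0,0,0,0,0,0],[0.026,0,0,0,0,0,0],[0.022,0,0,0,0,0,0],[0.02,0,0,0,0,0,0],[0.018,0,0,0,0,0,0],[0.018,0,0,0,0,0,0],[0.018,0,0,0,0,0,0]]
  ],
  "squeeze": 25
}}

```text
time_s: 17.8
tool_pos: [0.4275, 0.2648, -0.0246]
eef_rot: [0.731, 0.682, 0.001, -0.0]
contact_force: [-2.2, -0.1, 10.7]
opening: 0.318
```

Run:
```python
from h import *
grab("wrist","w13"); im,d,c=load("w13")
crop("w13",195,190,325,300,5,"c15")
```

```text
(no output)
```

View pics/c15.png

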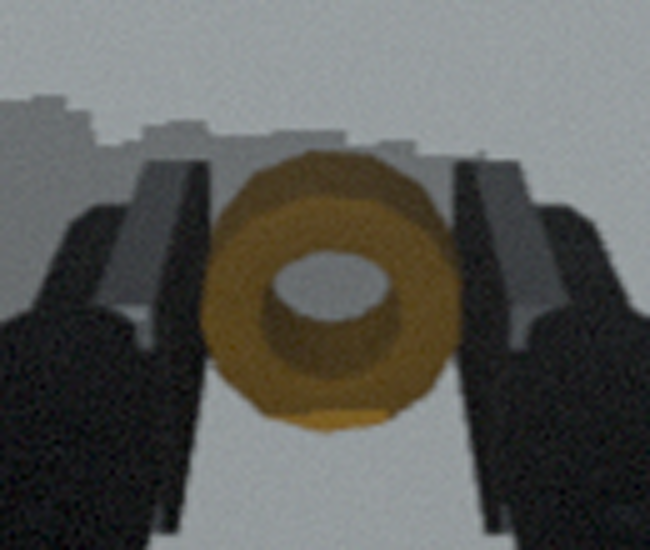

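Emit:
{"method": "arm_command", "body": {
  "targets": [
    [[0.033,0,0,0,0,0,0],[0.036,0,0,-0.001,0,0,0],[0.036,0,0,-0.003,0,0,0],[0.036,0,0,-0.005,0,0,0],[0.036,0,0,-0.005,0,0,0],[0.03,0,0,-0.005,0,0,0],[0.025,0,0,-0.005,0,0,0],[0.02,0,0,-0.005,0,0,0],[0.018,0,0,-0.005,0,0,0],[0.018,0,0,-0.005,0,0,0],[0.018,0,0,-0.005,0,0,0]]
  ],
  "squeeze": 25
}}

```text
time_s: 18.77
tool_pos: [0.4266, 0.2641, -0.0218]
eef_rot: [0.731, 0.682, -0.0, -0.0]
contact_force: [-0.8, -1.5, 1.3]
opening: 0.311
```

Emit:
{"method": "arm_command", "body": {
  "targets": [
    [[0.018,0,0,-0.01,0,0,0],[0.018,0,0,-0.03,0,0,0],[0.018,0,0,-0.06,0,0,0],[0.018,0,0,-0.09,0,0,0],[0.018,0,0,-0.12,0,0,0],[0.018,0,0,-0.14,0,0,0],[0.018,0,0,-0.14,0,0,0],[0.018,0,0,-0.14,0,0,0]]
  ]
}}

```text
time_s: 19.43
tool_pos: [0.4275, 0.2645, 0.12]
eef_rot: [0.731, 0.682, 0.001, 0.0]
contact_force: [0.7, -0.8, -0.7]
opening: 0.309
```

Run:
```python
from h import *
grab("wrist","w14"); im,d,c=load("w14")
s=r.observe();print(s["tool_pos"],s["opening"],s["contact_force"])
crop("w14",195,190,325,300,5,"c16")
topose([.6337,.0123,.118],-4)
```

```text
[0.42663594 0.26410226 0.11802567] 0.31056946858069795 [-0.57252115  0.1494073  -0.25867121]
t 19.48 pos [0.4266 0.2641 0.118 ] F [-0.57  0.15 -0.26] open 0.311 -> shift mm [-2.3683e+02  2.2403e+02 -1.5000e-01] rot rad [-0.001   0.0002  0.0004]
```

View pics/c16.png

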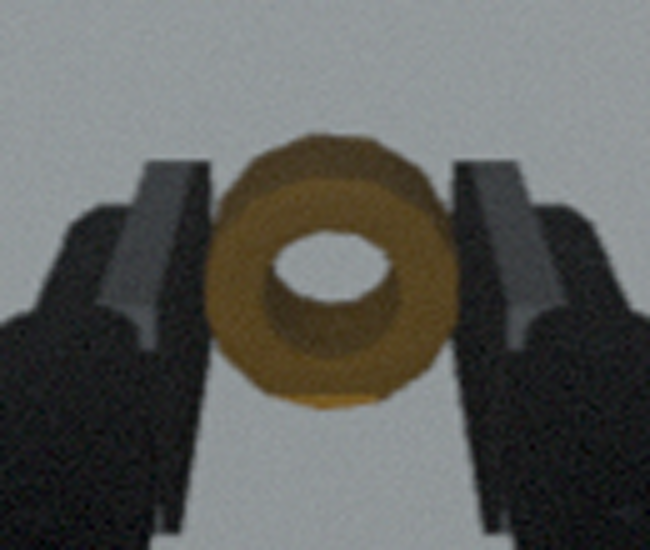

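Run:
```python
from h import *
a=np.radians(-4);y=np.array([np.cos(a),np.sin(a),0]);z=np.array([0,0,-1.]);x=np.cross(y,z);T=np.c_[x,y,z]
im,d,c=load("w14")
p=np.array([.4268,.2642,.1183])
q=atz(c,261.0,248.0,p[2]+.0358);print("collar in tool",T.T@(q-p))
crop("w7",225,90,295,250,5,"c17")
```

```text
collar in tool [-0.00202014  0.00067032 -0.0358    ]
```

View pics/c17.png

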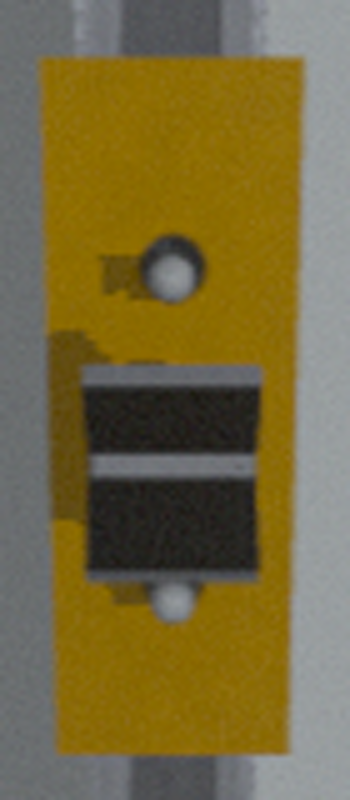

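Emit:
{"method": "arm_command", "body": {
  "targets": [
    [[0.018,-0.03,0.028,0,0,0,0],[0.018,-0.06,0.057,0,0,0,0],[0.018,-0.09,0.086,0,0,0,0],[0.018,-0.12,0.115,0,0,0,0],[0.018,-0.15,0.143,0,0,0,0],[0.018,-0.18,0.172,0,0,0,0],[0.018,-0.21,0.2,0,0,0,0],[0.018,-0.228,0.217,0,0,0,0],[0.018,-0.234,0.2233,0.008,0,0,0],[0.018,-0.234,0.2233,0.018,0,0,0],[0.018,-0.234,0.2233,0.018,0,0,0],[0.018,-0.234,0.2233,0.018,0,0,0],[0.018,-0.234,0.2233,0.018,0,0,0]]
  ]
}}

```text
time_s: 20.57
tool_pos: [0.6323, 0.0168, 0.0995]
eef_rot: [0.731, 0.683, -0.001, -0.001]
contact_force: [-0.3, -0.2, -0.1]
opening: 0.314
```

Run:
```python
from h import *
grab("wrist","w15"); im,d,c=load("w15")
s=r.observe();print(s["tool_pos"],s["opening"],s["contact_force"])
crop("w15",195,150,325,300,5,"c18")
topose([.6332,.0153,.088],-4)
```

```text
[0.63268775 0.01673441 0.10031065] 0.3088108866288691 [0.78244406 1.34424363 0.17493764]
t 20.62 pos [0.6327 0.0167 0.1003] F [0.78 1.34 0.17] open 0.309 -> shift mm [-1.4   0.62 12.31] rot rad [-0.0008 -0.0001  0.0023]
```

View pics/c18.png

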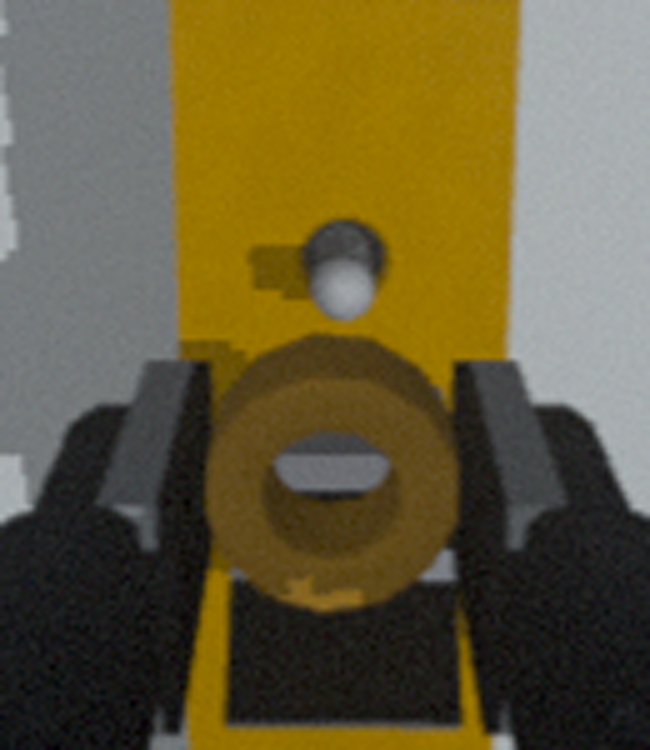

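Run:
```python
from h import *
a=np.radians(-4);y=np.array([np.cos(a),np.sin(a),0]);z=np.array([0,0,-1.]);x=np.cross(y,z);T=np.c_[x,y,z]
im,d,c=load("w15")
s=atz(c,263.4,207.3,.0595);q=atz(c,261.0,248.1,.1361);h=atz(c,195+345.5/5-.4,150+259/5-.4,.047)
# collar bottom rim of bore far edge etc skip
print(s,q,h,T.T@(s-q),T.T@(h-q)); print(d[240:250:3,232],d[262,261])
for u,v in((240,245),(282,245),(261,265),(261,230)): print(atd(c,u,v,d[v,u]).round(4))
```

```text
[0.63388199 0.01257882 0.0595    ] [0.63235064 0.01563642 0.1361    ] [0.63427754 0.01360731 0.047     ] [-0.00294333  0.00174091  0.0766    ] [-0.00188976  0.00206375  0.0891    ]
[0.12844113 0.12818204 0.12760411 0.12824596] 0.14624783
[0.6216 0.0185 0.1368]
[0.6434 0.0171 0.1369]
[0.6317 0.0062 0.1368]
[0.633  0.026  0.1365]
```

Run:
```python
from h import *
a=np.radians(-4);y=np.array([np.cos(a),np.sin(a),0]);z=np.array([0,0,-1.]);x=np.cross(y,z);T=np.c_[x,y,z]
im,d,c=load("w7")
def P(px,py,zz): return T.T@atz(c,225+px/5-.4,90+py/5-.4,zz)
A=P(172,275,.0595);B=P(173.5,602,.0595);print("studs",A,B,(A+B)/2, A-B)
tl,tr,br,bl=[P(*p,.047) for p in((40,58),(304,58),(289,753),(57,753))]
print("ends",tl,tr,br,bl,(tl+tr+br+bl)/4)
print("hole",P(173,268,.047))
# cradle top faces z .101: rim near y+ edge at 365..385
print("cradle",P(172,367,.101),P(172,580,.101))
```

```text
studs [ 0.05742956  0.63136629 -0.0595    ] [-0.01545402  0.63162149 -0.0595    ] [ 0.02098777  0.63149389 -0.0595    ] [ 0.07288357 -0.0002552   0.        ]
ends [ 0.10165533  0.60348183 -0.047     ] [ 0.10170975  0.65934155 -0.047     ] [-0.05826303  0.65950124 -0.047     ] [-0.05816438  0.60344352 -0.047     ] [ 0.02173442  0.63144204 -0.047     ]
hole [ 0.05776291  0.63156703 -0.047     ]
cradle [ 0.04456038  0.63141685 -0.101     ] [ 0.00325291  0.63137038 -0.101     ]
```

Emit:
{"method": "arm_command", "body": {
  "targets": [
    [[0.018,-0.001,0.001,0,0,0,0],[0.018,-0.002,0.0017,0,0,0,0],[0.018,-0.002,0.0017,0.008,0,0,0],[0.018,-0.002,0.0017,0.016,0,0,0],[0.018,-0.002,0.0017,0.023,0,0,0],[0.018,-0.002,0.0017,0.028,0,0,0],[0.018,-0.002,0.0017,0.028,0,0,0]]
  ]
}}

```text
time_s: 21.2
tool_pos: [0.6341, 0.0134, 0.0702]
eef_rot: [0.731, 0.682, -0.001, -0.001]
contact_force: [0.2, 0.9, -1.0]
opening: 0.313
```

Run:
```python
from h import *
grab("wrist","w16"); im,d,c=load("w16")
s=r.observe();print(s["tool_pos"],s["opening"],s["contact_force"])
crop("w16",195,150,325,300,5,"c19")
```

```text
[0.63432928 0.01319726 0.0710116 ] 0.3091164852151876 [ 0.076861    0.71568997 -0.03939137]
```

View pics/c19.png

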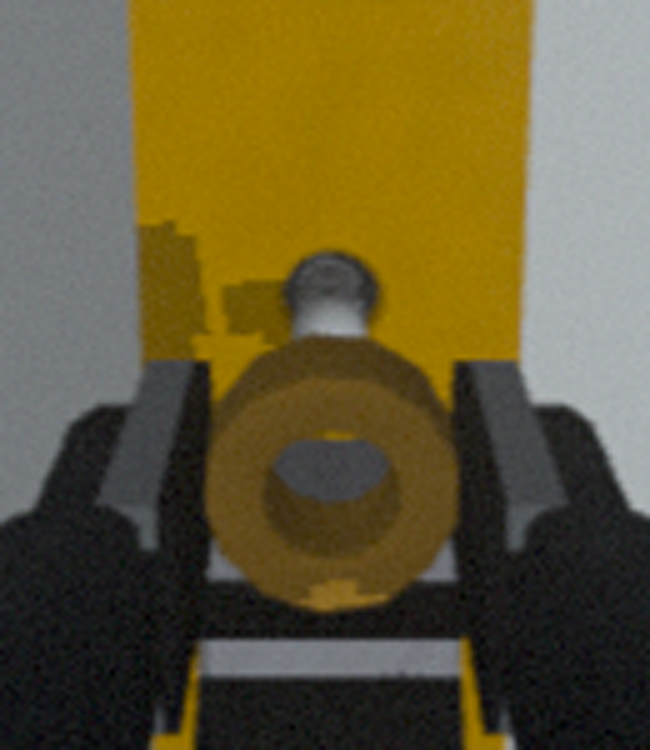

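Run:
```python
from h import *
a=np.radians(-4);y=np.array([np.cos(a),np.sin(a),0]);z=np.array([0,0,-1.]);x=np.cross(y,z);T=np.c_[x,y,z]
for k in range(2):
    grab("wrist","w17");s=r.observe();print(s["time_s"],s["tool_pos"],s["contact_force"])
im,d,c=load("w17")
zt=s["tool_pos"][2]+.0358
q=T.T@atz(c,261.0,195*0+248.1,zt)
def P(px,py,zz): return T.T@atz(c,195+px/5-.4,150+py/5-.4,zz)
print("collar",q,"hole top edge",P(331,251,.047),"hole l/r",P(284,292,.047),P(380,292,.047),"stud l/r",P(292,333,.056),P(368,333,.056), "plate edges",P(139,300,.047),P(523,300,.047),"cradle rim",P(330,572,.101))
```

```text
21.3 [0.63455085 0.01303662 0.07151148] [-0.50575836  0.41719263 -0.25005918]
21.35 [0.63478017 0.01301634 0.07193764] [-0.30742     0.38748503 -0.2694523 ]
collar [ 0.05594096  0.63226467 -0.10773764] hole top edge [ 0.06405243  0.63200014 -0.047     ] hole l/r [ 0.05773652  0.6250786  -0.047     ] [ 0.05775555  0.63922165 -0.047     ] stud l/r [ 0.05464484  0.62650583 -0.056     ] [ 0.05466007  0.63726627 -0.056     ] plate edges [ 0.05646831  0.6036709  -0.047     ] [ 0.05654526  0.66031888 -0.047     ] cradle rim [ 0.04279428  0.632037   -0.101     ]
```

Emit:
{"method": "arm_command", "body": {
  "targets": [
    [[0.018,0.0015,0,0,0,0,0],[0.018,0.0015,0,0,0,0,0],[0.018,0.0015,0,0.005,0,0,0],[0.018,0.0015,0,0.01,0,0,0],[0.018,0.0015,0,0.015,0,0,0],[0.018,0.0015,0,0.02,0,0,0],[0.018,0.0015,0,0.025,0,0,0],[0.018,0.0015,0,0.025,0,0,0],[0.018,0.0015,0,0.025,0,0,0],[0.018,0.0015,0,0.025,0,0,0]]
  ]
}}

```text
time_s: 22.18
tool_pos: [0.635, 0.0146, 0.0471]
eef_rot: [0.731, 0.682, -0.0, -0.0]
contact_force: [0.4, -0.0, -1.0]
opening: 0.309
```

Run:
```python
from h import *
grab("wrist","w18"); im,d,c=load("w18")
s=r.observe();print(s["tool_pos"],s["opening"],s["contact_force"])
crop("w18",195,150,325,300,5,"c20")
```

```text
[0.63510655 0.01457036 0.04737633] 0.3154267649096179 [ 1.17897483  0.76888585 -1.012826  ]
```

View pics/c20.png

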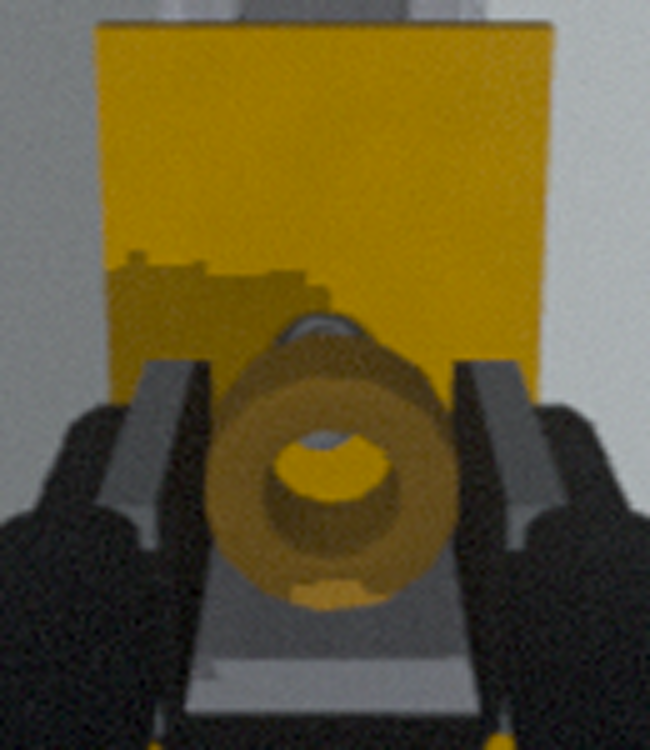

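Run:
```python
from h import *
a=np.radians(-4);y=np.array([np.cos(a),np.sin(a),0]);z=np.array([0,0,-1.]);x=np.cross(y,z);T=np.c_[x,y,z]
im,d,c=load("w18")
zt=.0474+.0358
print(zt,[atd(c,u,v,d[v,u]).round(4) for u,v in((240,245),(282,245),(261,267))])
q=T.T@atz(c,261.0,248.1,zt)
def P(px,py,zz): return T.T@atz(c,195+px/5-.4,150+py/5-.4,zz)
print("collar",q,"hole",P(274,337,.047),P(371,337,.047),P(322,313,.047),"stud tip bottom edge in bore",P(325,449,.0625),P(325,449,.060),"plate edges",P(107,300,.047),P(544,300,.047),"end",P(325,23,.047))
```

```text
0.0832 [array([0.6243, 0.0163, 0.0844]), array([0.646 , 0.0144, 0.0837]), array([0.6343, 0.0032, 0.0851])]
collar [ 0.05741449  0.63251076 -0.0832    ] hole [ 0.06130871  0.62494612 -0.047     ] [ 0.06132212  0.63753729 -0.047     ] [ 0.0646071   0.63118081 -0.047     ] stud tip bottom edge in bore [ 0.05274616  0.6316517  -0.0625    ] [ 0.05158326  0.63163646 -0.06      ] plate edges [ 0.06635277  0.60347959 -0.047     ] [ 0.06641106  0.6597778  -0.047     ] end [ 0.10206036  0.63159099 -0.047     ]
```

Emit:
{"method": "arm_command", "body": {
  "targets": [
    [[0.018,0,-0.0008,0,0,0,0],[0.018,0,-0.0008,0.002,0,0,0],[0.018,0,-0.0008,0.004,0,0,0],[0.018,0,-0.0008,0.006,0,0,0],[0.018,0,-0.0008,0.006,0,0,0]]
  ]
}}

```text
time_s: 22.65
tool_pos: [0.6337, 0.0146, 0.0402]
eef_rot: [0.731, 0.682, -0.001, -0.001]
contact_force: [-0.0, 0.7, -0.6]
opening: 0.308
```

Emit:
{"method": "arm_command", "body": {
  "targets": [
    [[0.018,0,0,0.001,0,0,0],[0.018,0,0,0.002,0,0,0],[0.018,0,0,0.002,0,0,0]]
  ]
}}

```text
time_s: 22.9
tool_pos: [0.634, 0.0147, 0.0387]
eef_rot: [0.731, 0.682, -0.0, -0.0]
contact_force: [-0.5, 1.0, -0.6]
opening: 0.308
```

Emit:
{"method": "arm_command", "body": {
  "targets": [
    [[0.018,0,0,0.001,0,0,0],[0.018,0,0,0.002,0,0,0],[0.018,0,0,0.002,0,0,0]]
  ]
}}

```text
time_s: 23.15
tool_pos: [0.634, 0.0147, 0.0367]
eef_rot: [0.731, 0.682, -0.0, -0.0]
contact_force: [-0.2, -0.2, 0.5]
opening: 0.306
```

Emit:
{"method": "arm_command", "body": {
  "targets": [
    [[0.018,0,0,0.001,0,0,0],[0.018,0,0,0.002,0,0,0],[0.018,0,0,0.003,0,0,0],[0.018,0,0,0.003,0,0,0]]
  ]
}}

```text
time_s: 23.48
tool_pos: [0.6339, 0.0147, 0.0336]
eef_rot: [0.731, 0.682, -0.001, -0.0]
contact_force: [-0.4, -0.4, -0.3]
opening: 0.308
```

Run:
```python
from h import *
grab("wrist","w19"); im,d,c=load("w19")
s=r.observe();print(s["tool_pos"],s["opening"],s["contact_force"])
crop("w19",195,150,325,300,5,"c21")
```

```text
[0.63395472 0.01465821 0.03378727] 0.30948266085050696 [ 0.42998387  1.03257147 -0.93702287]
```

View pics/c21.png

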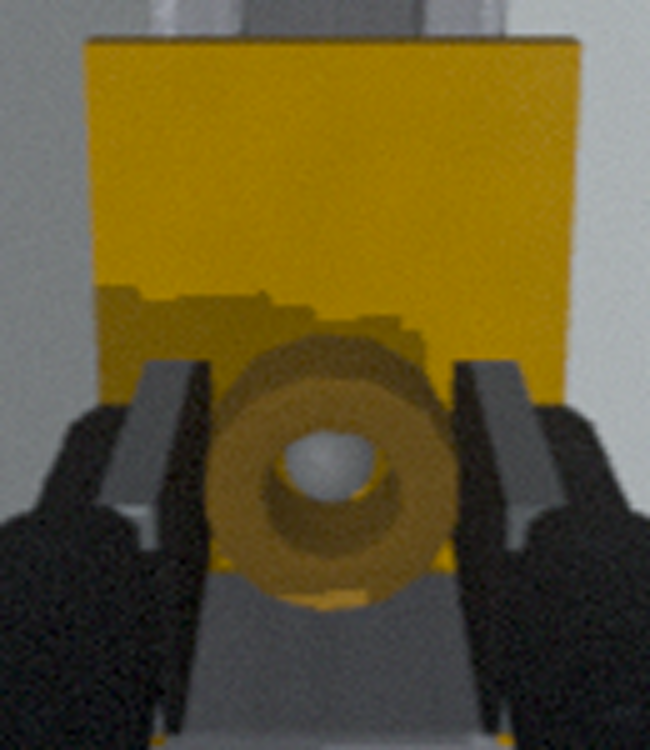

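Stud is inside the bore (crop ~330,465), centred laterally, with no contact force. Continuing down.

Emit:
{"method": "arm_command", "body": {
  "targets": [
    [[0.018,0,0,0.001,0,0,0],[0.018,0,0,0.002,0,0,0],[0.018,0,0,0.003,0,0,0],[0.018,0,0,0.004,0,0,0],[0.018,0,0,0.004,0,0,0]]
  ]
}}

```text
time_s: 23.95
tool_pos: [0.6339, 0.0147, 0.0296]
eef_rot: [0.731, 0.682, -0.001, -0.0]
contact_force: [-0.2, 0.3, -0.4]
opening: 0.309
```

Emit:
{"method": "arm_command", "body": {
  "targets": [
    [[0.018,0,0,0.001,0,0,0],[0.018,0,0,0.002,0,0,0],[0.018,0,0,0.003,0,0,0],[0.018,0,0,0.003,0,0,0]]
  ]
}}

```text
time_s: 24.28
tool_pos: [0.6339, 0.0147, 0.0267]
eef_rot: [0.731, 0.682, -0.001, -0.0]
contact_force: [0.6, -0.4, -1.3]
opening: 0.309
```

Emit:
{"method": "arm_command", "body": {
  "targets": [
    [[0.018,0,0,0.0007,0,0,0],[0.018,0,0,0.0007,0,0,0]]
  ]
}}

```text
time_s: 24.45
tool_pos: [0.634, 0.0146, 0.0262]
eef_rot: [0.731, 0.682, -0.0, -0.0]
contact_force: [0.2, 0.2, -0.8]
opening: 0.308
```

Emit:
{"method": "arm_command", "body": {
  "targets": [
    [[0.018,0,0,0.0007,0,0,0],[0.018,0,0,0.0007,0,0,0]]
  ]
}}

```text
time_s: 24.62
tool_pos: [0.634, 0.0147, 0.0255]
eef_rot: [0.731, 0.682, -0.0, -0.0]
contact_force: [-0.8, -0.1, -0.1]
opening: 0.309
```

Emit:
{"method": "arm_command", "body": {
  "targets": [
    [[0.018,0,0,0.0005,0,0,0],[0.018,0,0,0.0005,0,0,0]]
  ]
}}

```text
time_s: 24.78
tool_pos: [0.6341, 0.0146, 0.0253]
eef_rot: [0.731, 0.682, -0.0, -0.0]
contact_force: [-0.3, -0.6, 0.2]
opening: 0.308
```

Emit:
{"method": "arm_command", "body": {
  "targets": [
    [[0.018,0,0,0.0005,0,0,0],[0.018,0,0,0.0005,0,0,0]]
  ]
}}

```text
time_s: 24.95
tool_pos: [0.6342, 0.0147, 0.0252]
eef_rot: [0.731, 0.682, -0.0, -0.0]
contact_force: [-1.8, 0.5, 3.1]
opening: 0.309
```

Contact at 3 N, as expected (TCP z 0.0252). Release and rise.

Emit:
{"method": "arm_command", "body": {
  "targets": [
    [[0.028,0,0,0,0,0,0],[0.031,0,0,0,0,0,0],[0.034,0,0,0,0,0,0],[0.04,0,0,0,0,0,0],[0.05,0,0,0,0,0,0],[0.05,0,0,0,0,0,0],[0.05,0,0,0,0,0,0]]
  ]
}}

```text
time_s: 25.53
tool_pos: [0.634, 0.0147, 0.0245]
eef_rot: [0.731, 0.682, -0.0, -0.0]
contact_force: [-0.4, 0.4, 0.3]
opening: 0.583
```

Emit:
{"method": "arm_command", "body": {
  "targets": [
    [[0.05,0,0,-0.005,0,0,0],[0.05,0,0,-0.015,0,0,0],[0.05,0,0,-0.03,0,0,0],[0.05,0,0,-0.06,0,0,0],[0.05,0,0,-0.09,0,0,0],[0.05,0,0,-0.12,0,0,0],[0.05,0,0,-0.14,0,0,0],[0.05,0,0,-0.14,0,0,0],[0.05,0,0,-0.14,0,0,0]]
  ]
}}

```text
time_s: 26.28
tool_pos: [0.6352, 0.0146, 0.1678]
eef_rot: [0.731, 0.682, 0.001, 0.002]
contact_force: [-0.7, -0.3, 0.0]
opening: 0.585
```

Run:
```python
from h import *
grab("wrist","w20"); im,d,c=load("w20")
s=r.observe();print(s["tool_pos"],s["opening"],s["contact_force"])
cv2.imwrite("pics/w20b.png",cv2.resize(im[:,:,::-1],(768,576),interpolation=cv2.INTER_CUBIC))
crop("w20",225,90,315,230,4,"c22")
```

```text
[0.6343954  0.01467905 0.16540488] 0.5894854703345804 [-0.27528548 -0.52881559 -0.64597622]
```

View pics/w20b.png

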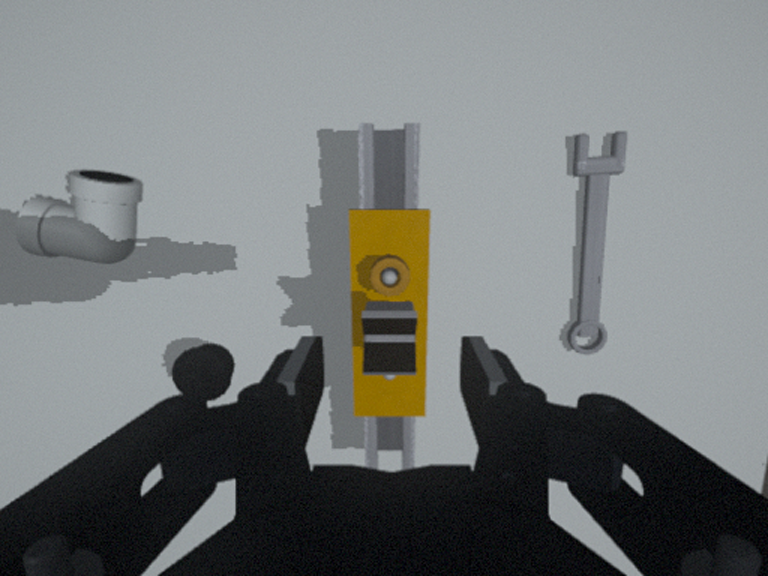

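Run:
```python
from h import *
im,d,c=load("w20")
def Z(px,py):
    u,v=round(px/1.5),round(py/1.5);return atd(c,u,v,np.median(d[v-1:v+2,u-1:u+2])).round(4)
for n,p in dict(colL=(376,276),colR=(405,276),colT=(390,262),colB=(390,291),stud=(390,276),pl1=(360,220),pl2=(420,220),pl3=(362,405),pl4=(418,405),rail=(367,170)).items(): print(n,Z(*p))
im,d,c=grab("scene","s2")
crop("s2",220,160,310,245,8,"c23")
```

```text
colL [0.6255 0.0144 0.062 ]
colR [0.6448 0.0131 0.062 ]
colT [0.6353 0.0231 0.0616]
colB [0.6339 0.0033 0.0623]
stud [0.6347 0.0142 0.0637]
pl1 [0.6165 0.0513 0.0482]
pl2 [0.6579 0.0484 0.0484]
pl3 [ 0.605  -0.0914  0.0477]
pl4 [ 0.6494 -0.0945  0.0478]
rail [0.6242 0.0848 0.0423]
```

View pics/c23.png

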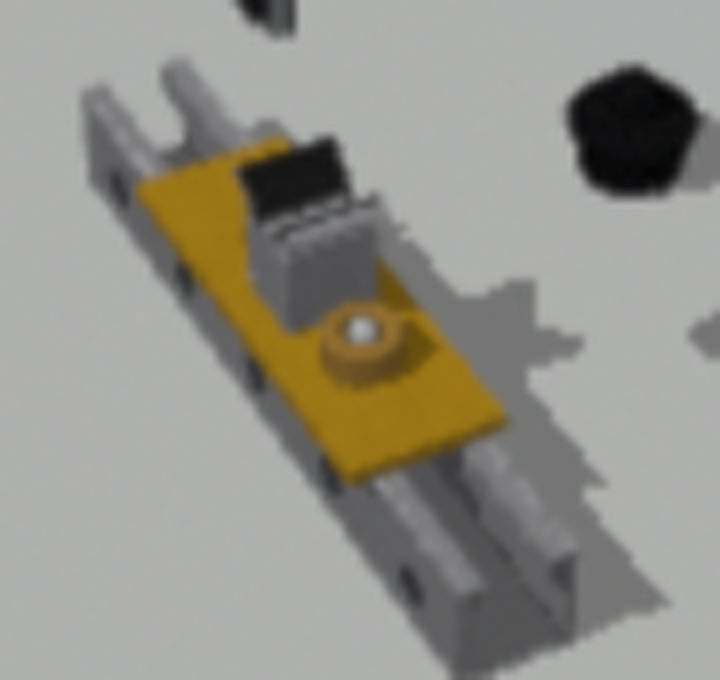

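View pics/c22.png

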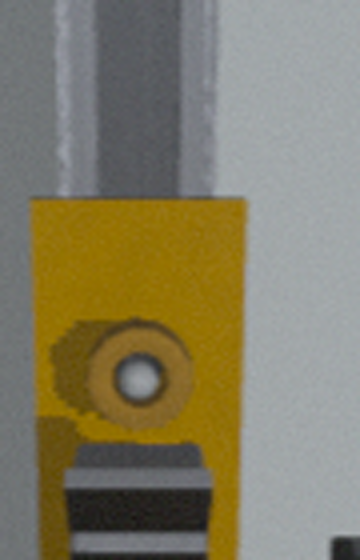

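The plate lies flush on the rail: its four corners read 0.048 m and the rail top 0.042 m. The collar lies flat at 0.062 m with the stud through it, and the gripper is clear. Handing in.

```bash
python3 -c "
from h import *
print(r.observe()['time_s'],r.close_job())"
```

```text
the job is handed in; nothing more can be done
26.3833 None
```

The saddle is mounted flush on the rail and the brass collar lies flat on its plate, over the +y stud. I handed the job in at 26.4 s.

**How it went:** I rested the saddle lightly on the studs at about 5 N and slid it about 10 mm until the holes came over them. The highest wrist contact change I read on the way was about 9 N. It then went down to the rail, touching at about 5 N. The collar touched the plate at about 3 N, and I released it there.

**Last checks:**
- **Plate:** all four corners read 47.7–48.4 mm high, against 47 mm expected. The rail top read 42.3 mm against 41 mm, so the plate is level and flush within camera accuracy.
- **Collar:** its top read 61.6–62.3 mm all round, against 61 mm expected, with the stud showing through the bore.
- **Other objects:** the gripper is clear of everything. I saw no sign that any bystander had moved, but I did not measure them.

**What disagreed or went wrong:**
- **Fingertip position:** the real fingertips sat about 25 mm behind the stated TCP at partial opening. The saddle was therefore held higher on its post and cradle than planned.
- **Collar grasp:** the first close on the collar passed above it without touching. On the next try the tips touched the table at about 10 N, so I raised and regripped.
- **Saddle centring:** the saddle sits about 1 mm toward +y of the studs' midpoint, within the 2 mm play.

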